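Clear the bottle off the pan, load the sauce pot and cover it again

ROBOT

A 6-joint arm with a two-finger parallel gripper is mounted at the origin on the work surface. World frame = base frame: x ahead of the robot, y to its left, z up, the work surface at z = 0. Lengths are in m, angles in degrees, forces in N, time in s.
With the tool pointing down it reaches from about 0.375 to 0.9 m from the base axis. Payload 3.1 kg.
Tool frame: the origin (TCP) lies on the centre line of the jaws, within the pads' length; the fingertips stand 25 mm ahead of it and the grasp point (between the pads) lies 6 mm ahead of it; z points along the fingers, y is the line along which they close (so a half turn about z gives the same grasp; the last joint's range is limited). The gripper opens to 87 mm and grips with 3 to 60 N. Pads are 19 mm wide; open, the fingers measure 117 mm over their backs; the gripper's body (75 mm by 190 mm) begins 51 mm behind the grasp point.
Start: joints at [54.46, 30.224, 82.088, -0, 67.689, -10.227], TCP at [0.267, 0.565, 0.22] pointing down, gripper open.
Joint ranges: [-176.69, 176.69], [-43.24, 126.21], [12.49, 139.97], [-82, 262], [0, 151.66], [-163.58, 163.58]. Speed limits (degrees/s): [159.86, 159.86, 180, 180, 180, 180].

INTERFACE

Orientations are given as a 3x3 rotation matrix whose columns are the frame's x, y, z axes.
In Python, from rig import read_state, capture, camera_params, hand_in gives the robot as it stands.
- The arm moves only by the tool apply_moves, never from a script. Its argument "rows" is a list of rows, each an object of numbers: "x", "y", "z": the shift along the tool's x, y, z in mm; "rx", "ry", "rz": the turn, a rotation vector about the tool's x, y, z in units of 6 degrees (1.0 is 6 degrees); "claw": the closure in counts, from 0 (fully open) to 255 (shut). A call has 1 to 10 rows; each row is the pose to reach, as a shift and turn from the pose commanded when the call began, along the tool's axes at that moment; what a row does not reach only later rows make up. A row lasts 1/8 s, in which the tool goes at most 62.5 mm and 10.7 degrees, less where a joint would pass 70% of its speed; a pose out of reach is approached as far as the arm can. A call with a gripper value outside its range is refused whole. The fingers move at their own pace and stop on an object; the grip force is fixed at half the most. Time passes only in rows, so rows that repeat a pose let the fingers close. It gives the time, the measured TCP pose, the force, the opening and the grip force at its end, in the units of the state.
- read_state(): the state, without advancing time (a new reading comes with each control period).
- capture(name): name is "scene" or "top" or "wrist"; returns (picture, depth): 480x640x3 uint8, red, green, blue; 480x640 float32, m along the optical axis (not along the pixel's ray), 0 where there is no reading.
- camera_params(name): a dict with "fx", "fy", "cx", "cy" (pixels), "xyz" and "orientation" of the camera in the world. Camera axes: x right, y up, looking along -z (the intrinsics and any distortion apply to the point x, -y, -z); pixel columns grow to the right and rows downward; lengths in m; the calibration is good to about 2 mm. A picture is of the moment at which its call begins: read the wrist's pose just before it. camera_params takes no time and is no camera call; for the wrist camera it gives the pose at the moment of the call.
- hand_in(): hands the job in; it is judged then, once.
The state is a dict: "time_s": time; "joint_positions": joint angles; "qvel": joint speeds; "tau": joint torques, N m; "position": TCP position; "tcp_rot": TCP orientation; "force": force on the tool from outside, world axes, zero at the start; "moment": the same for the moment, N m; "opening": opening from 0.0 (shut) to 1.0 (fully open); "grasp_force": force on a finger pad.
Only numpy, scipy, OpenCV 4.12 (cv2) and the standard library are available. Lean on these libraries where they do the work, as an engineer would, in place of code of your own. Each camera call takes 0.05 s, during which the arm holds its last target. There are 200 camera calls.

TASK

Somebody left a squeeze bottle standing on the lid of the steel pan: first move it, kept upright, into the empty bay of the bottle caddy, then take the lid off and lay it handle up on the white board. Stand the squat lidded sauce pot (not the tall one) upright on the floor of the pan and put the lid back so that it sits fully down. Leave the other bottle, the shaker, the open steel cup and the tall pot where they are.

Things in the scene. Friction and masses are not known exactly. Their poses are not given: they have to be found in the camera images.
- bottle_mid (a point): Cream squeeze bottle to be cleared, at first standing on the pan's lid beside the handle. Round, z is its axis, 135 mm tall overall: straight body 50 mm in diameter from the foot up to 92 mm, cap 43 mm in diameter from 97 to 108 mm, thin tapered nozzle on top. About 0.2 kg. This point is on its axis half-way up, 67.5 mm above its foot; the body is best gripped about 85 mm above the foot so that the nozzle stays clear of the palm.
- caddy_bay (a point): Empty bay of the grey plastic bottle caddy, which is fixed to the counter. This point is the centre of the bay's floor (4 mm above the counter). The caddy is 102 mm along its x and 194 mm along its y, walls 40 mm high and 4 mm thick; the divider makes two bays side by side along y, each 94 mm (x) by 91 mm (y) inside. The empty bay is the one on +y, the other (centre 94 mm towards -y) holds a like bottle, 135 mm tall: come in above it. z is up.
- lid_handle (a point): Loose flat steel lid of the pan, 176 mm (x) by 162 mm (y), 3 mm thick, about 0.3 kg, with a black handle bar in the middle. This point is the centre of that bar: 80 mm long in x, 12 mm wide in y, 12 mm tall, centred 29 mm above the lid's underside; there is a 20 mm gap under it between its two end posts. Under the lid is a step, 142 by 128 mm and 7 mm deep, that drops into the pan's mouth with 4 mm play on each side. Laid on the board it rests on that step. z is up.
- lid_rim (a point): The same lid: centre of the underside of its flange (29 mm below lid_handle), same axes. When the lid is fully home this point lies at pan_mouth.
- pan_mouth (a point): Centre of the mouth of the steel pan, in the plane of its rim, 65 mm above the counter. The pan is fixed to the counter; rim 176 mm (x) by 162 mm (y), inside 150 mm (x) by 136 mm (y), 62 mm deep, floor 3 mm above the counter. z is up. The bottle stands over the +y half of the lid.
- board_top (a point): Centre of the top of the white board, fixed on the counter: 200 mm (x) by 190 mm (y), 15 mm thick, bare at the start. z is up.
- pot_mid (a point): The sauce pot to load: lidded, squat and round, standing on the counter: 42 mm tall, 45 mm in diameter at the cap, which is 6 mm thick, body tapering to 38 mm at the foot. 0.06 kg. This point is on its axis half-way up (21 mm). z is its axis.
- tall_pot_mid (a point): Bystander: lidded pot of the same make and width but 62 mm tall, too tall for the pan; half-way up.
- stock_bottle_mid (a point): Bystander: like squeeze bottle standing in the caddy's other bay; half-way up.
- shaker_mid (a point): Bystander: salt shaker, 66 mm tall, 36 mm in diameter, standing in the row with the pot; half-way up.
- ramekin_mid (a point): Bystander: open steel cup without a lid, 34 mm tall, 48 mm in diameter, standing in the row with the pot; half-way up.
There are look-alikes about, which are no part of the job. Leave any red look-alike of the part that bears lid_handle alone.

How it is judged:
By the outcome, as a careful person would: the job done as asked, in the order asked, and still so for the second after the job is handed in, with the robot touching nothing.
It also fails if it takes over 72 s, if anything falls off the work surface, if the arm or the gripper's body presses on something with over 40 N, if the wrist force passes 120 N, or if a joint passes its speed limit or range.

## Working session

There is one attempt and no reset: what is moved stays moved. The work goes in short steps, Python scripts to look and compute and a tool call to move; the robot and the scene stay as the last step left them, time stands still between calls to the robot, and variables do not carry over. Pictures are saved under pics/ and viewed, at most 13 in all, crops included, and the job is handed in when it is done.

Besides the shell and the picture viewer there is one more tool, called after "Emit:" as name(argument=value, ...) on one line, values as JSON. apply_moves: Moves the arm, as the interface text tells. Its arguments: {"type":"object","properties":{"rows":{"type":"array"}},"required":["rows"]}

```bash
ls; mkdir -p pics
cat > h.py <<'E'
import numpy as np, cv2, json
from rig import *
def cap(n):
    s=read_state(); p=camera_params(n); im,d=capture(n); return im,d,p,s
def cloud(d,p):
    v,u=np.mgrid[0:480,0:640]; 
    X=np.stack([(u-p['cx'])/p['fx']*d,-(v-p['cy'])/p['fy']*d,-d],-1)
    W=X@np.array(p['orientation']).T+np.array(p['xyz']); W[d<=0]=np.nan; return W
E
python3 - <<'E'
from h import *
for n in ('scene','top'):
    im,d,p,s=cap(n); cv2.imwrite(f'pics/{n}0.png',im[:,:,::-1]); np.savez(f'{n}0.npz',im=im,d=d,W=cloud(d,p)); print(p)
print(s)
E
```

```text
pics
{'fx': 574.1881862119446, 'fy': 574.1881862119446, 'cx': 325.04715701878473, 'cy': 239.07747746044103, 'xyz': array([1.25049004, 0.92593759, 0.93204135]), 'orientation': array([[-0.73581394, -0.38550461,  0.55674414],
       [ 0.67691875, -0.4417162 ,  0.58878503],
       [ 0.01894356,  0.81010678,  0.58597623]])}
{'fx': 442.78003545842887, 'fy': 442.78003545842887, 'cx': 314.7190560153778, 'cy': 251.59338939726317, 'xyz': array([0.30693702, 0.08287487, 1.27488283]), 'orientation': array([[-0.0295903 ,  0.99127793, -0.12842306],
       [-0.99949045, -0.03088143, -0.0080738 ],
       [-0.01196926,  0.12811871,  0.99168661]])}
{'time_s': 0.05, 'joint_positions': array([ 5.44584540e+01,  3.02757919e+01,  8.21545660e+01,  4.63805878e-04,
        6.76888169e+01, -1.02262057e+01]), 'qvel': array([ 0.00146333,  0.07243538, -0.15784174, -0.01804823, -0.04040206,
       -0.00859753]), 'tau': array([ 7.80026839e-04, -4.41369259e+01, -1.77340651e+01,  6.36365893e-02,
        5.33889269e-02, -3.71031206e-05]), 'position': array([0.26678812, 0.5644076 , 0.21941577]), 'tcp_rot': array([[-9.03966550e-01,  4.27601449e-01, -1.21517915e-03],
       [ 4.27603010e-01,  9.03965053e-01, -1.68812478e-03],
       [ 3.76634877e-04, -2.04562260e-03, -9.99997837e-01]]), 'force': array([-0.36468061, -0.51817977,  0.38900066]), 'moment': array([ 0.00489735, -0.02190869,  0.00491111]), 'grasp_force': 0.0, 'opening': 1.0033268829373725}
```

View pics/top0.png

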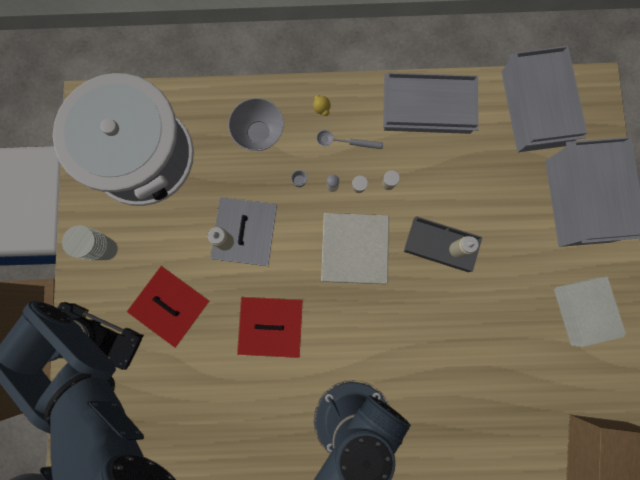

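View pics/scene0.png

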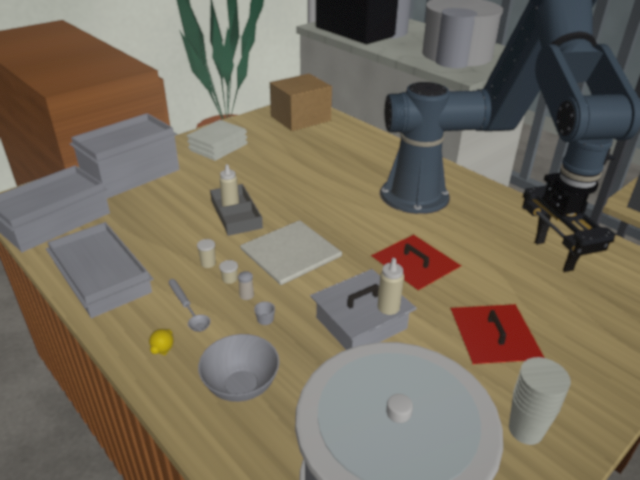

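The top view has the pan with the steel lid at about (244,232), bottle at (218,237), board at (355,248) and caddy at (443,245), whose empty bay is on the left (+y). The row is ramekin (299,178), shaker (333,182), then two lidded pots at (360,184) and (391,179). In the scene view, the pot at (229,271) is squat and the one at (206,252) is tall, so the squat pot should be the one at top (360,184). I'll check heights and one crop. Both red lids are decoys.

Run:
```python
from h import *
z=np.load('top0.npz'); W=z['W']; im=z['im']
def reg(u0,u1,v0,v1,z0,z1,rect=False,name=''):
    P=W[v0:v1,u0:u1].reshape(-1,3); m=(P[:,2]>z0)&(P[:,2]<z1); P=P[m]
    if len(P)<5: print(name,'few');return
    r=cv2.minAreaRect((P[:,:2]*1000).astype(np.float32)); c,rad=cv2.minEnclosingCircle((P[:,:2]*1000).astype(np.float32))
    print(name,len(P),'med',np.median(P,0).round(4),'rect',np.round(r[0],1),np.round(r[1],1),round(r[2],1),'circ',np.round(c,1),round(rad,1))
reg(120,160,330,400,-.1,.1,name='counter')
reg(280,320,200,300,-.1,.1,name='counter2')
reg(286,312,165,192,.02,.1,name='ram')
reg(322,344,170,195,.03,.1,name='shaker')
reg(348,372,172,197,.02,.1,name='pot360'); 
reg(380,404,168,192,.02,.1,name='pot391')
reg(315,395,205,290,.008,.03,name='board')
reg(205,285,190,275,.055,.078,name='lid')
reg(230,260,205,255,.085,.12,name='handle')
reg(200,236,220,260,.1,.3,name='bottle')
reg(400,490,210,275,.03,.048,name='caddy')
reg(445,485,225,260,.08,.2,name='stock')
Z=np.load('scene0.npz'); Ws=Z['W']
for n,(u0,u1,v0,v1,a,b) in dict(pot=(216,242,256,290,.02,.1),tall=(194,220,236,272,.02,.1),bottle=(375,410,255,320,.1,.25)).items():
    P=Ws[v0:v1,u0:u1].reshape(-1,3);P=P[(P[:,2]>a)&(P[:,2]<b)];print('scene',n,len(P),np.median(P,0).round(4),np.percentile(P[:,2],98).round(4))
c=cv2.resize(Z['im'][225:335,170:300,::-1],None,fx=4,fy=4,interpolation=cv2.INTER_CUBIC)
cv2.imwrite('pics/row.png',c)
```

```text
counter 2158 med [1.442e-01 5.845e-01 1.000e-04] rect [166.3 597.9] [118.2 192.2] 89.3 circ [165.6 596. ] 110.2
counter2 3987 med [ 0.4796  0.1373 -0.0005] rect [482.2 138. ] [115.2 291.9] 88.3 circ [481.9 138.1] 156.5
ram 89 med [0.6928 0.1347 0.031 ] rect [685.1 133.5] [43.7 46.3] 87.5 circ [684.9 133.5] 23.4
shaker 143 med [0.6624 0.0372 0.0622] rect [667.2  36.4] [31.3 35.2] 88.7 circ [666.9  37.3] 18.0
pot360 196 med [ 0.6604 -0.0405  0.0407] rect [661.3 -41.8] [42.9 42.2] 49.5 circ [661.9 -41.5] 22.2
pot391 229 med [ 0.6641 -0.127   0.0605] rect [ 667.7 -128.5] [45.  41.5] 16.5 circ [ 667.8 -129.7] 23.4
board 4494 med [ 0.4763 -0.0221  0.0144] rect [492.  -23.4] [190.1 227.5] 85.9 circ [477.7 -22. ] 133.9
lid 3152 med [0.5339 0.2782 0.0676] rect [528.1 289.7] [162.4 177. ] 81.1 circ [527.7 288.9] 117.7
handle 167 med [0.521  0.2895 0.0992] rect [524.  299.8] [32.  87.6] 80.6 circ [524.  299.9] 46.4
bottle 396 med [0.494  0.334  0.1736] rect [497.7 338.9] [45.5 48.7] 33.6 circ [498.9 339.7] 24.7
caddy 523 med [ 0.4753 -0.2789  0.0377] rect [ 480.4 -270.3] [195.2 103.9] 70.3 circ [ 480.1 -270.3] 108.2
stock 308 med [ 0.4625 -0.3122  0.1096] rect [ 464.  -315.4] [47.8 45.4] 45.0 circ [ 465.2 -316.6] 24.7
scene pot 315 [ 0.6691 -0.0306  0.0417] 0.0649
scene tall 340 [ 0.673  -0.1183  0.0556] 0.0664
scene bottle 885 [0.5127 0.3506 0.1522] 0.1954
```

View pics/row.png

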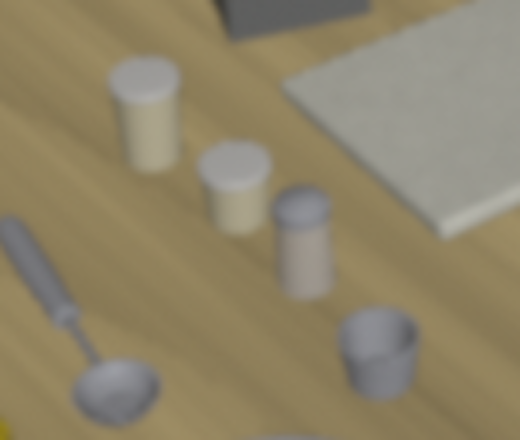

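The crop shows the tall pot at (150,110), the squat one at (237,185), the shaker at (303,240) and the ramekin at (378,350). The squat pot's top is at z≈0.041 and the tall one's at 0.0605, so the squat pot is at (0.661,-0.042), as I thought.

Next I'll work out the move to above the bottle.

```bash
cat > go.py <<'E'
import sys
from h import *
# targets x,y,z(mm),psi (world angle of closing line)
def rel(tg,s=None):
    s=s or read_state(); R=np.array(s['tcp_rot']); p=np.array(s['position'])*1000
    psi=np.degrees(np.arctan2(R[1,1],R[0,1])); d=R.T@(np.array(tg[:3])-p)
    dp=(tg[3]-psi+180)%360-180
    return d.round(1),round(-dp/6,2)
if __name__=='__main__':
    s=read_state(); print('t',round(s['time_s'],2),(s['position']*1000).round(1),'psi',np.degrees(np.arctan2(s['tcp_rot'][1][1],s['tcp_rot'][0][1])).round(1),'open',round(s['opening'],3),s['joint_positions'].round(0))
    for a in sys.argv[1:]:
        t=[float(v) for v in a.split(',')]; print(t,rel(t,s))
E
python3 go.py 499,339.5,275,36
python3 - <<'E'
from h import *
z=np.load('top0.npz'); W=z['W'].reshape(-1,3)
def box(x0,x1,y0,y1,z0,z1,n):
    P=W[(W[:,0]>x0)&(W[:,0]<x1)&(W[:,1]>y0)&(W[:,1]<y1)&(W[:,2]>z0)&(W[:,2]<z1)]
    r=cv2.minAreaRect((P[:,:2]*1000).astype(np.float32));print(n,len(P),np.round(r[0],1),np.round(r[1],1),round(r[2],2),P.mean(0).round(4))
box(.35,.6,-.14,.1,.011,.02,'board')
box(.45,.6,.26,.315,.088,.115,'handle')
box(.45,.56,.3,.38,.155,.18,'cap/shoulder')
E
```

```text
t 0.1 [266.8 564.5 219.5] psi 64.7 open 1.002 [ 54.  30.  82.   0.  68. -10.]
[499.0, 339.5, 275.0, 36.0] (array([-306.1, -104.2,  -55.4]), np.float64(4.78))
board 4045 [478.4 -22. ] [189.2 200.2] 86.04 [ 0.4766 -0.0219  0.0147]
handle 141 [527.1 289.5] [13.  78.2] 81.01 [0.5269 0.2885 0.0989]
cap/shoulder 261 [498.2 339.4] [45.9 46.9] 42.93 [0.497  0.3371 0.1717]
```

Emit:
apply_moves(rows=[{"x": -40,"y": -14,"z": -30,"rz": 0.8,"claw": 0},{"x": -95,"y": -33,"z": -55.4,"rz": 1.8,"claw": 0},{"x": -150,"y": -52,"z": -55.4,"rz": 2.8,"claw": 0},{"x": -205,"y": -70,"z": -55.4,"rz": 3.6,"claw": 0},{"x": -255,"y": -87,"z": -55.4,"rz": 4.3,"claw": 0},{"x": -290,"y": -99,"z": -55.4,"rz": 4.78,"claw": 0},{"x": -306,"y": -104,"z": -55.4,"rz": 4.78,"claw": 0},{"x": -306,"y": -104,"z": -55.4,"rz": 4.78,"claw": 0}])

```text
validation failed for argument at $.ro...
```

```bash
python3 - <<'E'
from h import *
im,d,p,s=cap('wrist'); cv2.imwrite('pics/w1.png',im[:,:,::-1]); W=cloud(d,p).reshape(-1,3)
def box(x0,x1,y0,y1,z0,z1,n):
    P=W[(W[:,0]>x0)&(W[:,0]<x1)&(W[:,1]>y0)&(W[:,1]<y1)&(W[:,2]>z0)&(W[:,2]<z1)]
    if len(P)<10: print(n,len(P));return
    r=cv2.minAreaRect((P[:,:2]*1000).astype(np.float32));print(n,len(P),np.round(r[0],1),np.round(r[1],1),round(r[2],2),P.mean(0).round(4))
box(.4,.7,.15,.45,.06,.076,'lid')
box(.45,.6,.26,.315,.088,.115,'handle')
box(.45,.56,.3,.38,.155,.18,'cap')
box(.45,.56,.3,.38,.172,.18,'captop')
box(.45,.56,.3,.38,.19,.22,'nozzle')
E
python3 go.py 499,339.5,160,36
```

```text
lid 0
handle 0
cap 0
captop 0
nozzle 0
t 0.15 [266.8 564.5 219.6] psi 64.7 open 1.0 [ 54.  30.  82.  -0.  68. -10.]
[499.0, 339.5, 160.0, 36.0] (array([-306.1, -104.1,   59.7]), np.float64(4.78))
```

Emit:
apply_moves(rows=[{"x": -40,"y": -14,"z": -30,"rx": 0,"ry": 0,"rz": 0.8,"claw": 0},{"x": -95,"y": -33,"z": -55,"rx": 0,"ry": 0,"rz": 1.8,"claw": 0},{"x": -150,"y": -52,"z": -55,"rx": 0,"ry": 0,"rz": 2.8,"claw": 0},{"x": -205,"y": -70,"z": -55,"rx": 0,"ry": 0,"rz": 3.6,"claw": 0},{"x": -255,"y": -87,"z": -55,"rx": 0,"ry": 0,"rz": 4.3,"claw": 0},{"x": -290,"y": -99,"z": -55,"rx": 0,"ry": 0,"rz": 4.8,"claw": 0},{"x": -306,"y": -104,"z": -55,"rx": 0,"ry": 0,"rz": 4.8,"claw": 0},{"x": -306,"y": -104,"z": -55,"rx": 0,"ry": 0,"rz": 4.8,"claw": 0}])

```text
time_s: 1.15
position: [0.4995, 0.3398, 0.275]
tcp_rot: [[-0.586, 0.811, -0.001], [0.811, 0.586, 0.0], [0.001, -0.001, -1.0]]
force: [-1.2, 0.9, 0.4]
opening: 1.0
grasp_force: 0.0
```

```bash
cat >> h.py <<'E'
def box(W,x0,x1,y0,y1,z0,z1,n):
    W=W.reshape(-1,3)
    P=W[(W[:,0]>x0)&(W[:,0]<x1)&(W[:,1]>y0)&(W[:,1]<y1)&(W[:,2]>z0)&(W[:,2]<z1)]
    if len(P)<10: print(n,len(P));return
    r=cv2.minAreaRect((P[:,:2]*1000).astype(np.float32));print(n,len(P),np.round(r[0],1),np.round(r[1],1),round(r[2],2),P.mean(0).round(4))
E
python3 - <<'E'
from h import *
im,d,p,s=cap('wrist'); cv2.imwrite('pics/w1.png',im[:,:,::-1]); W=cloud(d,p)
box(W,.4,.7,.15,.45,.06,.076,'lid')
box(W,.45,.6,.26,.315,.088,.115,'handle')
box(W,.45,.56,.3,.38,.155,.18,'cap')
box(W,.45,.56,.3,.38,.172,.18,'captop')
box(W,.45,.56,.3,.38,.19,.22,'nozzle')
E
python3 go.py 499,339.5,160,36
```

```text
lid 16542 [527.4 287.8] [162.2 176.5] 81.02 [0.5215 0.2915 0.0691]
handle 896 [527.  287.9] [12.3 79.6] 81.48 [0.5277 0.2887 0.1   ]
cap 2599 [497.8 341.2] [48.8 45.3] 33.11 [0.4962 0.3435 0.1735]
captop 1946 [498.7 339.6] [41.5 42. ] 34.92 [0.4981 0.3408 0.177 ]
nozzle 219 [498.3 340.9] [10.9  9.1] 35.65 [0.498  0.3412 0.1984]
t 1.2 [498.6 340.6 275.1] psi 35.9 open 1.002 [ 24.  25.  81.   0.  73. -12.]
[499.0, 339.5, 160.0, 36.0] (array([ -1.2,  -0.2, 115.1]), np.float64(-0.01))
```

View pics/w1.png

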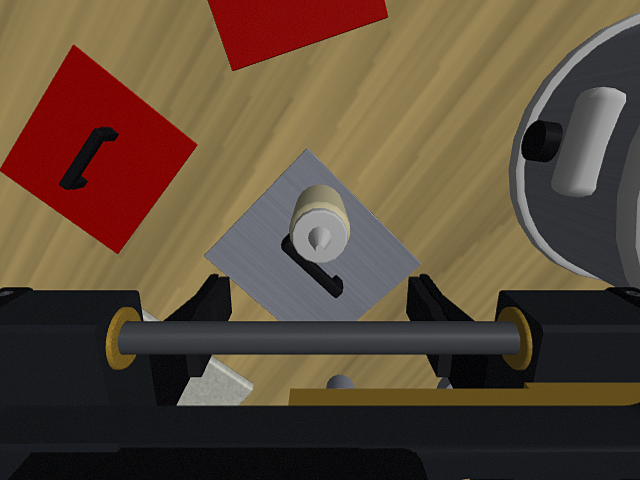

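The wrist view has the bottle at (320,235), between the jaws, with the handle at (312,265) clear of it. I'm descending straight to grip.

Emit:
apply_moves(rows=[{"x": -0.5,"y": 0,"z": 50,"rx": 0,"ry": 0,"rz": 0,"claw": 0},{"x": -0.5,"y": 0,"z": 90,"rx": 0,"ry": 0,"rz": 0,"claw": 0},{"x": -0.5,"y": 0,"z": 107,"rx": 0,"ry": 0,"rz": 0,"claw": 0},{"x": -0.5,"y": 0,"z": 114,"rx": 0,"ry": 0,"rz": 0,"claw": 0},{"x": -0.5,"y": 0,"z": 114,"rx": 0,"ry": 0,"rz": 0,"claw": 0},{"x": -0.5,"y": 0,"z": 114,"rx": 0,"ry": 0,"rz": 0,"claw": 150},{"x": -0.5,"y": 0,"z": 114,"rx": 0,"ry": 0,"rz": 0,"claw": 150},{"x": -0.5,"y": 0,"z": 114,"rx": 0,"ry": 0,"rz": 0,"claw": 150},{"x": -0.5,"y": 0,"z": 114,"rx": 0,"ry": 0,"rz": 0,"claw": 150}])

```text
time_s: 2.33
position: [0.4998, 0.3397, 0.1616]
tcp_rot: [[-0.586, 0.81, 0.0], [0.81, 0.586, 0.0], [-0.0, 0.0, -1.0]]
force: [-0.4, 0.3, 0.2]
opening: 0.632
grasp_force: 0.0
```

```bash
python3 go.py 498.5,340,250,36 496.3,-225.8,250,-19.7
```

```text
t 2.33 [499.8 339.7 161.6] psi 35.9 open 0.632 [ 24.  33.  88.   0.  59. -12.]
[498.5, 340.0, 250.0, 36.0] (array([  1. ,  -0.8, -88.4]), np.float64(-0.02))
[496.3, -225.8, 250.0, -19.7] (array([-456.2, -334.2,  -88.5]), np.float64(9.26))
```

Emit:
apply_moves(rows=[{"x": 0,"y": 0,"z": 0,"rx": 0,"ry": 0,"rz": 0,"claw": 200},{"x": 0,"y": 0,"z": 0,"rx": 0,"ry": 0,"rz": 0,"claw": 200},{"x": 0,"y": 0,"z": 0,"rx": 0,"ry": 0,"rz": 0,"claw": 200}])

```text
time_s: 2.7
position: [0.4998, 0.3398, 0.1614]
tcp_rot: [[-0.586, 0.81, 0.0], [0.81, 0.586, 0.0], [-0.0, 0.0, -1.0]]
force: [-0.0, 0.6, 1.2]
opening: 0.479
grasp_force: 31.8
```

```bash
python3 go.py 496.3,-225.8,250,-19.7
```

```text
t 2.7 [499.8 339.8 161.4] psi 35.9 open 0.479 [ 24.  33.  88.   0.  59. -12.]
[496.3, -225.8, 250.0, -19.7] (array([-456.2, -334.3,  -88.7]), np.float64(9.26))
```

The opening of 0.479 is smaller than the 50 mm body should give, so I'll lift a little and look.

Emit:
apply_moves(rows=[{"x": 0,"y": 0,"z": -6,"rx": 0,"ry": 0,"rz": 0,"claw": 200},{"x": 0,"y": 0,"z": -20,"rx": 0,"ry": 0,"rz": 0,"claw": 200},{"x": 0,"y": 0,"z": -30,"rx": 0,"ry": 0,"rz": 0,"claw": 200},{"x": 0,"y": 0,"z": -30,"rx": 0,"ry": 0,"rz": 0,"claw": 200}])

```text
time_s: 3.2
position: [0.5005, 0.3401, 0.1929]
tcp_rot: [[-0.586, 0.81, 0.003], [0.81, 0.586, 0.001], [-0.001, 0.003, -1.0]]
force: [0.2, 0.5, -2.5]
opening: 0.483
grasp_force: 31.6
```

```bash
python3 - <<'E'
from h import *
im,d,p,s=cap('scene'); print(s['position'],s['opening'],s['grasp_force'],s['force'])
R=np.array(p['orientation']); q=R.T@(s['position']-p['xyz']); u=p['cx']+p['fx']*q[0]/-q[2]; v=p['cy']-p['fy']*q[1]/-q[2]; u,v=int(u),int(v); print(u,v)
W=cloud(d,p); box(W,.4,.6,.24,.42,.1,.13,'body')
P=W[v-20:v+80,u-40:u+40].reshape(-1,3);P=P[(abs(P[:,0]-.5)<.05)&(abs(P[:,1]-.34)<.05)&(P[:,2]>.074)]
print('foot',np.percentile(P[:,2],[0,1,3,10]))
c=im[v-70:v+80,u-90:u+90,::-1]; cv2.imwrite('pics/g1.png',cv2.resize(c,None,fx=4,fy=4,interpolation=cv2.INTER_CUBIC))
E
python3 go.py 496.3,-225.8,250,-19.7
```

```text
[0.5004704  0.34011825 0.19286645] 0.4827654670236343 31.61620074706434 [ 0.23555256  0.54161233 -2.54377224]
392 263
body 313 [513.8 314.3] [ 62.7 108.4] 32.31 [0.5176 0.3363 0.1125]
foot [0.07448302 0.08136978 0.09136951 0.10070545]
t 3.25 [500.  339.9 192.1] psi 35.9 open 0.488 [ 24.  30.  87.   0.  63. -12.]
[496.3, -225.8, 250.0, -19.7] (array([-456.2, -334.4,  -58.2]), np.float64(9.26))
```

View pics/g1.png

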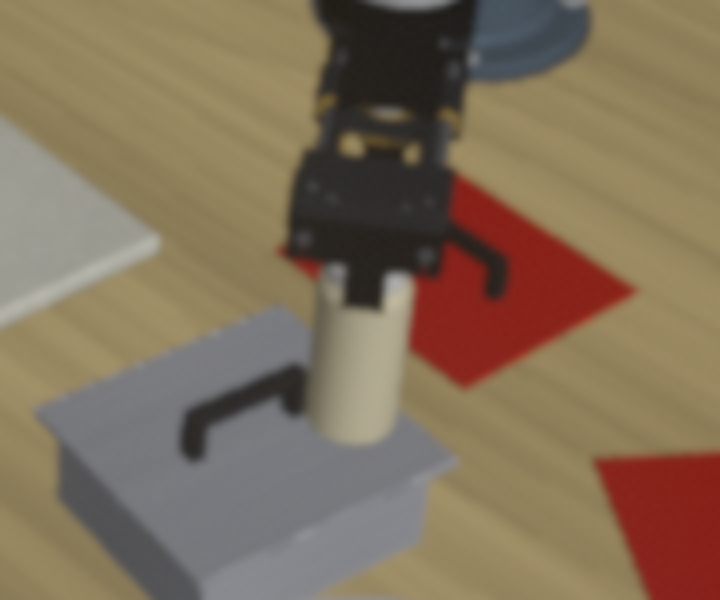

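The crop shows the bottle hanging upright at (360,360), lifted clear of the lid, with the fingers on its body just below the cap. The extra force is about 2.5 N, which matches its weight. I'll carry it over to the caddy.

Emit:
apply_moves(rows=[{"x": -9,"y": -7,"z": -25,"rx": 0,"ry": 0,"rz": 0.2,"claw": 200},{"x": -36,"y": -27,"z": -50,"rx": 0,"ry": 0,"rz": 0.7,"claw": 200},{"x": -68,"y": -50,"z": -58,"rx": 0,"ry": 0,"rz": 1.4,"claw": 200},{"x": -100,"y": -73,"z": -58,"rx": 0,"ry": 0,"rz": 2.0,"claw": 200},{"x": -132,"y": -97,"z": -58,"rx": 0,"ry": 0,"rz": 2.7,"claw": 200},{"x": -164,"y": -120,"z": -58,"rx": 0,"ry": 0,"rz": 3.3,"claw": 200},{"x": -196,"y": -144,"z": -58,"rx": 0,"ry": 0,"rz": 4.0,"claw": 200},{"x": -228,"y": -167,"z": -58,"rx": 0,"ry": 0,"rz": 4.6,"claw": 200},{"x": -260,"y": -191,"z": -58,"rx": 0,"ry": 0,"rz": 5.3,"claw": 200},{"x": -288,"y": -211,"z": -58,"rx": 0,"ry": 0,"rz": 5.9,"claw": 200}])

```text
time_s: 4.5
position: [0.497, -0.0186, 0.2491]
tcp_rot: [[-0.006, 1.0, -0.001], [1.0, 0.006, 0.0], [0.0, -0.001, -1.0]]
force: [0.6, 0.3, -2.8]
opening: 0.484
grasp_force: 31.9
```

```bash
python3 go.py 496.3,-225.8,250,-19.7
```

```text
t 4.5 [497.  -18.6 249.1] psi 0.3 open 0.484 [-15.  18.  98.  -0.  64. -15.]
[496.3, -225.8, 250.0, -19.7] (array([-207.1,   -1.9,   -0.9]), np.float64(3.34))
```

Emit:
apply_moves(rows=[{"x": -34,"y": 0,"z": -1,"rx": 0,"ry": 0,"rz": 0.6,"claw": 200},{"x": -70,"y": -0.5,"z": -1,"rx": 0,"ry": 0,"rz": 1.2,"claw": 200},{"x": -106,"y": -1,"z": -1,"rx": 0,"ry": 0,"rz": 1.8,"claw": 200},{"x": -142,"y": -1.5,"z": -1,"rx": 0,"ry": 0,"rz": 2.4,"claw": 200},{"x": -175,"y": -2,"z": -1,"rx": 0,"ry": 0,"rz": 3.0,"claw": 200},{"x": -198,"y": -2,"z": -1,"rx": 0,"ry": 0,"rz": 3.3,"claw": 200},{"x": -207,"y": -2,"z": -1,"rx": 0,"ry": 0,"rz": 3.3,"claw": 200},{"x": -207,"y": -2,"z": -1,"rx": 0,"ry": 0,"rz": 3.3,"claw": 200}])

```text
time_s: 5.5
position: [0.4971, -0.224, 0.2501]
tcp_rot: [[0.331, 0.944, -0.0], [0.944, -0.331, 0.001], [0.001, -0.001, -1.0]]
force: [-0.6, 0.3, -3.0]
opening: 0.486
grasp_force: 32.0
```

```bash
python3 - <<'E'
from h import *
im,d,p,s=cap('wrist'); W=cloud(d,p); cv2.imwrite('pics/w2.png',im[:,:,::-1])
box(W,.35,.6,-.42,-.13,.033,.046,'caddy')
box(W,.41,.52,-.37,-.27,.105,.12,'stock')
box(W,.44,.56,-.28,-.17,.145,.23,'held')
E
python3 go.py 496.3,-225.8,140,-19.7  496.3,-225.8,98,-19.7
```

```text
caddy 1458 [ 481.7 -266.6] [182.7 102.3] 70.24 [ 0.4998 -0.2196  0.0405]
stock 0
held 1795 [ 502.5 -209.2] [16.8 47.1] 66.46 [ 0.5029 -0.2048  0.2002]
t 5.55 [ 497.  -223.3  250.1] psi -19.3 open 0.48 [-36.  22.  92.   0.  66. -17.]
[496.3, -225.8, 140.0, -19.7] (array([ -2.7,   0.3, 110.1]), np.float64(0.07))
[496.3, -225.8, 98.0, -19.7] (array([ -2.7,   0.3, 152.1]), np.float64(0.07))
```

View pics/w2.png

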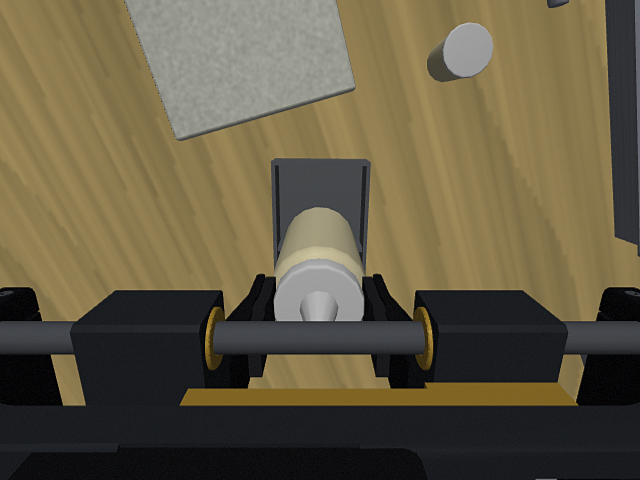

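The held bottle is at (320,280), centred across the bay, whose walls show at (275..368, 160). I'm lowering it.

Emit:
apply_moves(rows=[{"x": -2.5,"y": 0.3,"z": 25,"rx": 0,"ry": 0,"rz": 0,"claw": 200},{"x": -2.5,"y": 0.3,"z": 60,"rx": 0,"ry": 0,"rz": 0,"claw": 200},{"x": -2.5,"y": 0.3,"z": 95,"rx": 0,"ry": 0,"rz": 0,"claw": 200},{"x": -2.5,"y": 0.3,"z": 125,"rx": 0,"ry": 0,"rz": 0,"claw": 200},{"x": -2.5,"y": 0.3,"z": 143,"rx": 0,"ry": 0,"rz": 0,"claw": 200},{"x": -2.5,"y": 0.3,"z": 149,"rx": 0,"ry": 0,"rz": 0,"claw": 200},{"x": -2.5,"y": 0.3,"z": 152,"rx": 0,"ry": 0,"rz": 0,"claw": 200},{"x": -2.5,"y": 0.3,"z": 152,"rx": 0,"ry": 0,"rz": 0,"claw": 200}])

```text
time_s: 6.55
position: [0.4972, -0.2267, 0.099]
tcp_rot: [[0.33, 0.944, 0.001], [0.944, -0.33, -0.001], [-0.0, 0.001, -1.0]]
force: [0.1, -0.1, -2.2]
opening: 0.486
grasp_force: 32.0
```

```bash
python3 go.py 496.3,-225.8,97,-19.7; python3 -c "
from h import *
print(read_state()['force'])"
```

```text
t 6.55 [ 497.2 -226.7   99. ] psi -19.3 open 0.486 [-36.  34. 100.   0.  46. -17.]
[496.3, -225.8, 97.0, -19.7] (array([ 0.6, -1.2,  2. ]), np.float64(0.07))
[ 0.05628313 -0.13807955 -2.19709576]
```

Emit:
apply_moves(rows=[{"x": 0,"y": 0,"z": 1,"rx": 0,"ry": 0,"rz": 0,"claw": 200},{"x": 0,"y": 0,"z": 2,"rx": 0,"ry": 0,"rz": 0,"claw": 200},{"x": 0,"y": 0,"z": 2,"rx": 0,"ry": 0,"rz": 0,"claw": 200},{"x": 0,"y": 0,"z": 2,"rx": 0,"ry": 0,"rz": 0,"claw": 60},{"x": 0,"y": 0,"z": 2,"rx": 0,"ry": 0,"rz": 0,"claw": 0},{"x": 0,"y": 0,"z": 2,"rx": 0,"ry": 0,"rz": 0,"claw": 0},{"x": 0,"y": 0,"z": 2,"rx": 0,"ry": 0,"rz": 0,"claw": 0},{"x": 0,"y": 0,"z": 2,"rx": 0,"ry": 0,"rz": 0,"claw": 0}])

```text
time_s: 7.55
position: [0.4966, -0.2267, 0.0962]
tcp_rot: [[0.331, 0.944, -0.0], [0.944, -0.331, 0.0], [0.0, -0.0, -1.0]]
force: [-0.1, -0.5, -0.4]
opening: 0.954
grasp_force: 0.0
```

```bash
python3 go.py 496.3,-225.8,240,-19.7
```

```text
t 7.55 [ 496.6 -226.7   96.2] psi -19.3 open 0.954 [-36.  35. 100.  -0.  46. -17.]
[496.3, -225.8, 240.0, -19.7] (array([   0.8,   -0.7, -143.8]), np.float64(0.06))
```

Emit:
apply_moves(rows=[{"x": 0,"y": 0,"z": -20,"rx": 0,"ry": 0,"rz": 0,"claw": 0},{"x": 0,"y": 0,"z": -60,"rx": 0,"ry": 0,"rz": 0,"claw": 0},{"x": 0,"y": 0,"z": -105,"rx": 0,"ry": 0,"rz": 0,"claw": 0},{"x": 0,"y": 0,"z": -140,"rx": 0,"ry": 0,"rz": 0,"claw": 0},{"x": 0,"y": 0,"z": -144,"rx": 0,"ry": 0,"rz": 0,"claw": 0}])

```text
time_s: 8.18
position: [0.4982, -0.2277, 0.2432]
tcp_rot: [[0.331, 0.944, 0.005], [0.944, -0.331, -0.004], [-0.002, 0.006, -1.0]]
force: [0.3, 0.2, 0.5]
opening: 1.002
grasp_force: 0.0
```

```bash
python3 go.py 527.2,288,200,81
```

```text
t 8.18 [ 498.2 -227.7  243.2] psi -19.3 open 1.002 [-36.  23.  92.   0.  65. -17.]
[527.2, 288.0, 200.0, 81.0] (array([ 496.4, -143.4,   41.4]), np.float64(-16.72))
```

Emit:
apply_moves(rows=[{"x": 30,"y": -9,"z": 0,"rx": 0,"ry": 0,"rz": -1.2,"claw": 0},{"x": 80,"y": -23,"z": 0,"rx": 0,"ry": 0,"rz": -2.8,"claw": 0},{"x": 132,"y": -38,"z": 0,"rx": 0,"ry": 0,"rz": -4.5,"claw": 0},{"x": 186,"y": -54,"z": 0,"rx": 0,"ry": 0,"rz": -6.2,"claw": 0},{"x": 240,"y": -69,"z": 0,"rx": 0,"ry": 0,"rz": -7.9,"claw": 0},{"x": 294,"y": -85,"z": 10,"rx": 0,"ry": 0,"rz": -9.6,"claw": 0},{"x": 348,"y": -101,"z": 20,"rx": 0,"ry": 0,"rz": -11.3,"claw": 0},{"x": 402,"y": -116,"z": 30,"rx": 0,"ry": 0,"rz": -13.0,"claw": 0},{"x": 450,"y": -130,"z": 40,"rx": 0,"ry": 0,"rz": -14.7,"claw": 0},{"x": 485,"y": -140,"z": 42,"rx": 0,"ry": 0,"rz": -16.2,"claw": 0}])

```text
time_s: 9.43
position: [0.5233, 0.2791, 0.1958]
tcp_rot: [[-0.979, 0.203, -0.004], [0.203, 0.979, -0.001], [0.004, -0.002, -1.0]]
force: [0.3, 0.3, 0.3]
opening: 0.998
grasp_force: 0.0
```

```bash
python3 - <<'E'
from h import *
im,d,p,s=cap('wrist'); W=cloud(d,p)
box(W,.42,.65,.17,.4,.06,.076,'lid')
box(W,.46,.6,.25,.33,.088,.115,'handle')
E
python3 go.py 527.2,288,200,81 527.2,288,100.5,81
```

```text
lid 36116 [527.3 287.7] [162.5 176.2] 80.94 [0.5166 0.2887 0.0691]
handle 1590 [526.9 287.9] [12.  79.3] 81.04 [0.5243 0.2882 0.1004]
t 9.47 [523.8 283.  196.1] psi 78.6 open 0.999 [ 18.  30.  88.   0.  63. -61.]
[527.2, 288.0, 200.0, 81.0] (array([-2.3,  5.6, -3.9]), np.float64(-0.4))
[527.2, 288.0, 100.5, 81.0] (array([-2.6,  5.3, 95.6]), np.float64(-0.4))
```

Emit:
apply_moves(rows=[{"x": -2,"y": 4,"z": 20,"rx": 0,"ry": 0,"rz": -0.4,"claw": 0},{"x": -2,"y": 4,"z": 50,"rx": 0,"ry": 0,"rz": -0.4,"claw": 0},{"x": -2,"y": 4,"z": 60,"rx": 0,"ry": 0,"rz": -0.4,"claw": 0},{"x": -2,"y": 4,"z": 60,"rx": 0,"ry": 0,"rz": -0.4,"claw": 0}])

```text
time_s: 9.98
position: [0.527, 0.2802, 0.1372]
tcp_rot: [[-0.986, 0.169, -0.003], [0.169, 0.986, -0.001], [0.003, -0.001, -1.0]]
force: [-0.4, 0.2, 0.8]
opening: 1.0
grasp_force: 0.0
```

```bash
python3 go.py 527.2,288,100,81
```

```text
t 9.97 [527.  280.2 137.2] psi 80.3 open 1.0 [ 17.  34.  90.  -0.  56. -63.]
[527.2, 288.0, 100.0, 81.0] (array([ 1.1,  7.7, 37.2]), np.float64(-0.12))
```

Emit:
apply_moves(rows=[{"x": 1,"y": 7.7,"z": 15,"rx": 0,"ry": 0,"rz": -0.1,"claw": 60},{"x": 1,"y": 7.7,"z": 30,"rx": 0,"ry": 0,"rz": -0.1,"claw": 60},{"x": 1,"y": 7.7,"z": 37,"rx": 0,"ry": 0,"rz": -0.1,"claw": 60},{"x": 1,"y": 7.7,"z": 37,"rx": 0,"ry": 0,"rz": -0.1,"claw": 60},{"x": 1,"y": 7.7,"z": 37,"rx": 0,"ry": 0,"rz": -0.1,"claw": 60}])

```text
time_s: 10.6
position: [0.5284, 0.2885, 0.1016]
tcp_rot: [[-0.987, 0.159, 0.001], [0.159, 0.987, 0.0], [-0.001, 0.0, -1.0]]
force: [0.3, 0.1, -0.1]
opening: 0.766
grasp_force: 0.0
```

```bash
python3 go.py 527.2,288,100,81
```

```text
t 10.6 [528.4 288.5 101.6] psi 80.9 open 0.766 [ 18.  37.  91.  -0.  51. -63.]
[527.2, 288.0, 100.0, 81.0] (array([ 1.1, -0.7,  1.6]), np.float64(-0.02))
```

Emit:
apply_moves(rows=[{"x": 1,"y": -0.7,"z": 1.5,"rx": 0,"ry": 0,"rz": 0,"claw": 255},{"x": 1,"y": -0.7,"z": 1.5,"rx": 0,"ry": 0,"rz": 0,"claw": 255},{"x": 1,"y": -0.7,"z": 1.5,"rx": 0,"ry": 0,"rz": 0,"claw": 255},{"x": 1,"y": -0.7,"z": 1.5,"rx": 0,"ry": 0,"rz": 0,"claw": 255},{"x": 1,"y": -0.7,"z": 1.5,"rx": 0,"ry": 0,"rz": 0,"claw": 255},{"x": 1,"y": -0.7,"z": 1.5,"rx": 0,"ry": 0,"rz": 0,"claw": 255},{"x": 1,"y": -0.7,"z": 1.5,"rx": 0,"ry": 0,"rz": 0,"claw": 255},{"x": 1,"y": -0.7,"z": 1.5,"rx": 0,"ry": 0,"rz": 0,"claw": 255}])

```text
time_s: 11.6
position: [0.527, 0.288, 0.0999]
tcp_rot: [[-0.987, 0.158, 0.0], [0.158, 0.987, -0.0], [-0.0, 0.0, -1.0]]
force: [-0.1, 1.0, -0.1]
opening: 0.016
grasp_force: 0.0
```

```bash
python3 go.py 478,-22,170,86
```

```text
t 11.6 [527.  288.   99.9] psi 80.9 open 0.016 [ 18.  37.  91.  -0.  51. -63.]
[478.0, -22.0, 170.0, 86.0] (array([  -0.7, -313.8,  -70.1]), np.float64(-0.85))
```

Emit:
apply_moves(rows=[{"x": 0,"y": 0,"z": 0,"rx": 0,"ry": 0,"rz": 0,"claw": 255},{"x": 0,"y": 0,"z": 0,"rx": 0,"ry": 0,"rz": 0,"claw": 255}])

```text
time_s: 11.85
position: [0.527, 0.288, 0.0998]
tcp_rot: [[-0.987, 0.158, -0.0], [0.158, 0.987, -0.0], [0.0, -0.0, -1.0]]
force: [-0.4, 0.2, 0.1]
opening: 0.004
grasp_force: 0.0
```

Run:
```python
from h import *
im,d,p,s=cap('scene'); print(s['opening'],s['grasp_force'])
u,v=375,295
cv2.imwrite('pics/g2.png',cv2.resize(im[220:370,285:465,::-1],None,fx=4,fy=4,interpolation=cv2.INTER_CUBIC))
```

```text
0.00448764006612401 0.0
```

View pics/g2.png

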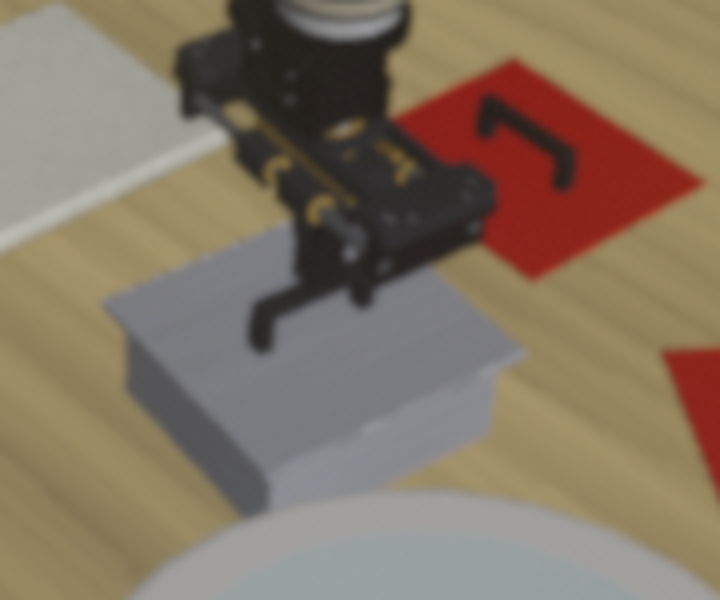

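The crop shows the fingers at (335,240) and (362,290), straddling the handle bar. The gripper reads shut with no grip force, though. A small lift will tell.

Emit:
apply_moves(rows=[{"x": 0,"y": 0,"z": -3,"rx": 0,"ry": 0,"rz": 0,"claw": 255},{"x": 0,"y": 0,"z": -10,"rx": 0,"ry": 0,"rz": 0,"claw": 255},{"x": 0,"y": 0,"z": -12,"rx": 0,"ry": 0,"rz": 0,"claw": 255},{"x": 0,"y": 0,"z": -12,"rx": 0,"ry": 0,"rz": 0,"claw": 255}])

```text
time_s: 12.4
position: [0.5273, 0.2881, 0.1123]
tcp_rot: [[-0.987, 0.158, 0.001], [0.158, 0.987, 0.0], [-0.001, 0.0, -1.0]]
force: [0.4, 0.3, -0.1]
opening: 0.003
grasp_force: 0.0
```

```bash
python3 - <<'E'
from h import *
im,d,p,s=cap('wrist'); W=cloud(d,p); print(s['force'],s['opening'],s['position'])
box(W,.42,.65,.17,.4,.06,.077,'lid')
box(W,.42,.65,.17,.4,.077,.09,'lid hi')
cv2.imwrite('pics/w3.png',im[:,:,::-1])
E
python3 go.py 478,-22,170,86
```

```text
[ 0.42968633  0.31019435 -0.07811668] 0.0026236788010355204 [0.52728185 0.28808315 0.11232988]
lid 46265 [527.4 287.8] [162.3 176.1] 80.98 [0.4881 0.2941 0.0691]
lid hi 126 [489.3 293.9] [11.9  3. ] 81.25 [0.4883 0.2942 0.0848]
t 12.45 [527.1 288.  112.1] psi 80.9 open 0.004 [ 18.  36.  91.   0.  53. -63.]
[478.0, -22.0, 170.0, 86.0] (array([  -0.7, -313.8,  -58. ]), np.float64(-0.85))
```

View pics/w3.png

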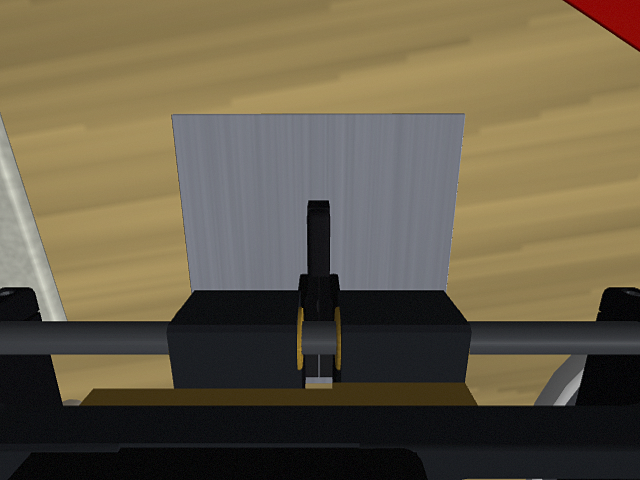

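The wrist view shows the lid untouched, the handle at (318,240), and the fingers at (305..335, 290) still with a gap at (318,380). I'll measure the finger gap in tool coordinates.

Run:
```python
from h import *
im,d,p,s=cap('wrist'); W=cloud(d,p); print(p['fx'])
T=(W-s['position'])@np.array(s['tcp_rot'])*1000
for v in (276,284,300,315,360,372,382):
    print(v,[(u,*T[v,u].round(0).tolist()) for u in range(296,345,3)])
im2=im[265:395,270:370]; 
cv2.imwrite('pics/w3c.png',cv2.resize(im2[:,:,::-1],None,fx=6,fy=4,interpolation=cv2.INTER_CUBIC))
```

```text
361.1307639585644
276 [(296, -9.0, -14.0, 43.0), (299, -8.0, -12.0, 43.0), (302, 12.0, -8.0, -7.0), (305, 13.0, -6.0, -7.0), (308, 12.0, -5.0, -6.0), (311, 11.0, -4.0, -4.0), (314, 11.0, -2.0, -3.0), (317, 11.0, -1.0, -2.0), (320, 11.0, 1.0, -3.0), (323, 11.0, 2.0, -3.0), (326, 11.0, 4.0, -2.0), (329, 12.0, 5.0, -6.0), (332, 13.0, 6.0, -7.0), (335, 12.0, 8.0, -6.0), (338, -8.0, 12.0, 43.0), (341, -9.0, 14.0, 44.0), (344, -9.0, 16.0, 43.0)]
284 [(296, -14.0, -14.0, 43.0), (299, 12.0, -9.0, -15.0), (302, 12.0, -7.0, -16.0), (305, 12.0, -6.0, -16.0), (308, 11.0, -5.0, -13.0), (311, 11.0, -3.0, -12.0), (314, 11.0, -2.0, -12.0), (317, 11.0, -1.0, -12.0), (320, 10.0, 1.0, -11.0), (323, 11.0, 2.0, -12.0), (326, 11.0, 3.0, -13.0), (329, 11.0, 5.0, -12.0), (332, 12.0, 6.0, -15.0), (335, 12.0, 7.0, -16.0), (338, 12.0, 9.0, -15.0), (341, -14.0, 14.0, 43.0), (344, -14.0, 16.0, 44.0)]
300 [(296, nan, nan, nan), (299, 38.0, -5.0, -82.0), (302, 13.0, -7.0, -32.0), (305, 11.0, -6.0, -29.0), (308, 11.0, -4.0, -28.0), (311, 11.0, -3.0, -29.0), (314, 11.0, -2.0, -28.0), (317, 11.0, -1.0, -28.0), (320, 
[... 1267 characters left out ...]
-2.0, -52.0), (317, -6.0, -0.0, -52.0), (320, -6.0, 1.0, -53.0), (323, -5.0, 2.0, -54.0), (326, -6.0, 3.0, -53.0), (329, -6.0, 4.0, -52.0), (332, -6.0, 5.0, -52.0), (335, 9.0, 5.0, -72.0), (338, 20.0, 5.0, -87.0), (341, 27.0, 5.0, -97.0), (344, 27.0, 6.0, -96.0)]
382 [(296, 25.0, -5.0, -97.0), (299, 17.0, -5.0, -88.0), (302, 6.0, -5.0, -73.0), (305, -87.0, -9.0, 43.0), (308, -87.0, -7.0, 43.0), (311, -87.0, -5.0, 43.0), (314, -87.0, -3.0, 43.0), (317, -87.0, -1.0, 43.0), (320, -87.0, 1.0, 44.0), (323, -86.0, 3.0, 42.0), (326, -87.0, 5.0, 44.0), (329, -88.0, 7.0, 44.0), (332, 24.0, 3.0, -96.0), (335, 26.0, 4.0, -98.0), (338, 25.0, 5.0, -97.0), (341, 25.0, 5.0, -97.0), (344, 26.0, 6.0, -98.0)]
```

View pics/w3c.png

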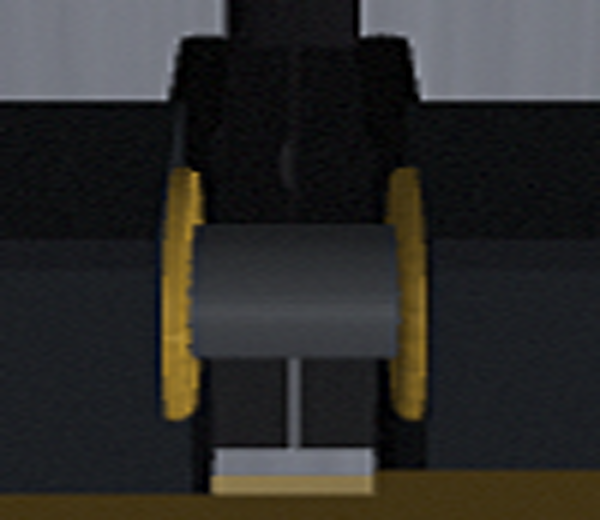

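The fingers are shut with about a 1 mm gap, but their tips end near tool z ≈ -5 rather than +25. That fits the 43 mm bottle grip, which was on the cap. So the real tips are about 30 mm shorter than stated. I'll measure the tip before going lower.

Run:
```python
from h import *
im,d,p,s=cap('wrist'); W=cloud(d,p)
T=(W-s['position'])@np.array(s['tcp_rot'])*1000
for v in range(264,282,2): print(v,[T[v,u].round(1).tolist() for u in (303,317,334)])
# scene camera view of the fingers
im,d,p,s=cap('scene'); T=(cloud(d,p)-s['position'])@np.array(s['tcp_rot'])*1000
m=(abs(T[...,0])<14)&(abs(T[...,1])<20)&(T[...,2]>-40)&(T[...,2]<40)
P=T[m]
for lo in range(-40,40,5):
    q=P[(P[:,2]>=lo)&(P[:,2]<lo+5)]
    if len(q): print(lo,len(q),q.min(0).round(0),q.max(0).round(0))
```

```text
264 [[-0.6, -9.6, 43.0], [12.1, -0.8, 10.0], [-0.3, 9.5, 42.4]]
266 [[-2.0, -9.6, 43.2], [10.5, -0.8, 11.3], [-1.7, 9.5, 42.6]]
268 [[-3.4, -9.6, 43.5], [9.8, -0.8, 10.2], [-3.7, 9.6, 44.2]]
270 [[-4.6, -9.6, 43.1], [9.1, -0.8, 9.3], [-4.6, 9.6, 43.1]]
272 [[-6.0, -9.7, 43.3], [7.1, -0.8, 11.2], [-5.5, 9.6, 42.1]]
274 [[12.4, -7.4, -4.3], [5.9, -0.8, 11.5], [12.5, 7.5, -4.4]]
276 [[12.5, -7.3, -6.8], [10.8, -0.7, -2.8], [12.3, 7.4, -6.3]]
278 [[12.5, -7.2, -9.2], [10.4, -0.7, -4.3], [12.4, 7.3, -9.1]]
280 [[12.3, -7.1, -11.0], [11.1, -0.7, -8.2], [12.5, 7.2, -11.6]]
-40 20 [-10.  -8. -40.] [  4.  15. -35.]
-35 23 [-11.  -8. -35.] [  8.  14. -30.]
-30 17 [-11.  -9. -30.] [ 13.  12. -26.]
-25 24 [-10.  -8. -25.] [ 11.  11. -20.]
-20 26 [-11.  -9. -19.] [ 11.  11. -15.]
-15 18 [-11.  -9. -15.] [ 10.  10. -10.]
-10 23 [ -9.  -7. -10.] [14. 11. -5.]
-5 8 [-8. -7. -5.] [ 7.  9. -2.]
5 12 [-13.  -2.   8.] [12. 11. 10.]
10 40 [-13.  -6.  10.] [13. 11. 15.]
15 16 [-13.   3.  15.] [11.  8. 20.]
20 5 [-13.   4.  20.] [13.  6. 24.]
35 7 [ -8. -10.  36.] [ 8. 18. 40.]
```

Both cameras agree that the tips are at tool z ≈ -2.5, 27.5 mm short of the stated value. I'll set every grasp height 27.5 mm lower, so the handle grasp goes to TCP z = 0.0725.

Emit:
apply_moves(rows=[{"x": 0,"y": 0,"z": 0,"rx": 0,"ry": 0,"rz": 0,"claw": 100},{"x": 0,"y": 0,"z": 0,"rx": 0,"ry": 0,"rz": 0,"claw": 100},{"x": 0,"y": 0,"z": 0,"rx": 0,"ry": 0,"rz": 0,"claw": 100},{"x": 0,"y": 0,"z": 0,"rx": 0,"ry": 0,"rz": 0,"claw": 100},{"x": 0,"y": 0,"z": 15,"rx": 0,"ry": 0,"rz": 0,"claw": 100},{"x": 0,"y": 0,"z": 30,"rx": 0,"ry": 0,"rz": 0,"claw": 100},{"x": 0,"y": 0,"z": 38.5,"rx": 0,"ry": 0,"rz": 0,"claw": 100},{"x": 0,"y": 0,"z": 38.5,"rx": 0,"ry": 0,"rz": 0,"claw": 255},{"x": 0,"y": 0,"z": 38.5,"rx": 0,"ry": 0,"rz": 0,"claw": 255},{"x": 0,"y": 0,"z": 38.5,"rx": 0,"ry": 0,"rz": 0,"claw": 255}])

```text
time_s: 13.85
position: [0.5274, 0.2881, 0.0738]
tcp_rot: [[-0.987, 0.158, 0.001], [0.158, 0.987, 0.0], [-0.001, 0.0, -1.0]]
force: [0.3, 0.4, -0.1]
opening: 0.356
grasp_force: 0.0
```

Emit:
apply_moves(rows=[{"x": 0,"y": 0,"z": 0,"rx": 0,"ry": 0,"rz": 0,"claw": 255},{"x": 0,"y": 0,"z": 0,"rx": 0,"ry": 0,"rz": 0,"claw": 255},{"x": 0,"y": 0,"z": 0,"rx": 0,"ry": 0,"rz": 0,"claw": 255}])

```text
time_s: 14.22
position: [0.5272, 0.288, 0.0737]
tcp_rot: [[-0.987, 0.158, 0.0], [0.158, 0.987, 0.0], [-0.0, 0.0, -1.0]]
force: [-0.8, -0.5, 2.5]
opening: 0.135
grasp_force: 30.0
```

```bash
python3 go.py 478,-22,160,86
```

```text
t 14.22 [527.2 288.   73.7] psi 80.9 open 0.135 [ 18.  40.  92.  -0.  48. -63.]
[478.0, -22.0, 160.0, 86.0] (array([  -0.6, -313.9,  -86.4]), np.float64(-0.85))
```

The bar is gripped: the opening is 11.8 mm at 30 N. I'll lift the lid and carry it to the board.

Emit:
apply_moves(rows=[{"x": 0,"y": 0,"z": -8,"rx": 0,"ry": 0,"rz": 0,"claw": 255},{"x": 0,"y": 0,"z": -25,"rx": 0,"ry": 0,"rz": 0,"claw": 255},{"x": 0,"y": -12,"z": -50,"rx": 0,"ry": 0,"rz": 0,"claw": 255},{"x": 0,"y": -42,"z": -70,"rx": 0,"ry": 0,"rz": -0.1,"claw": 255},{"x": 0,"y": -80,"z": -75,"rx": 0,"ry": 0,"rz": -0.2,"claw": 255},{"x": 0,"y": -120,"z": -75,"rx": 0,"ry": 0,"rz": -0.3,"claw": 255},{"x": 0,"y": -160,"z": -75,"rx": 0,"ry": 0,"rz": -0.4,"claw": 255},{"x": 0,"y": -200,"z": -75,"rx": 0,"ry": 0,"rz": -0.6,"claw": 255},{"x": 0,"y": -240,"z": -75,"rx": 0,"ry": 0,"rz": -0.7,"claw": 255},{"x": 0,"y": -275,"z": -75,"rx": 0,"ry": 0,"rz": -0.85,"claw": 255}])

```text
time_s: 15.48
position: [0.4835, 0.015, 0.1494]
tcp_rot: [[-0.998, 0.07, 0.001], [0.07, 0.998, -0.0], [-0.001, -0.0, -1.0]]
force: [0.9, -0.4, -3.3]
opening: 0.134
grasp_force: 30.0
```

Emit:
apply_moves(rows=[{"x": 0,"y": -20,"z": 0,"rx": 0,"ry": 0,"rz": 0,"claw": 255},{"x": 0,"y": -34,"z": 0,"rx": 0,"ry": 0,"rz": 0,"claw": 255},{"x": 0,"y": -38,"z": 0,"rx": 0,"ry": 0,"rz": 0,"claw": 255},{"x": 0,"y": -38,"z": 0,"rx": 0,"ry": 0,"rz": 0,"claw": 255}])

```text
time_s: 15.98
position: [0.4809, -0.0212, 0.1486]
tcp_rot: [[-0.998, 0.07, 0.0], [0.07, 0.998, 0.0], [-0.0, 0.0, -1.0]]
force: [-0.1, 0.5, -3.2]
opening: 0.135
grasp_force: 30.0
```

```bash
python3 go.py 478,-22,32,86; python3 -c "
from h import *
s=read_state();print(s['force'],s['grasp_force'],s['moment'])"
```

```text
t 15.97 [480.9 -21.2 148.6] psi 86.0 open 0.135 [ -16.   26.  107.    0.   48. -102.]
[478.0, -22.0, 32.0, 86.0] (array([  2.8,  -1. , 116.6]), np.float64(-0.0))
[-0.0773661   0.50813759 -3.19660662] 29.999619433656335 [0.04887266 0.09320148 0.04756716]
```

Emit:
apply_moves(rows=[{"x": 2.5,"y": -1,"z": 20,"rx": 0,"ry": 0,"rz": 0,"claw": 255},{"x": 2.5,"y": -1,"z": 50,"rx": 0,"ry": 0,"rz": 0,"claw": 255},{"x": 2.5,"y": -1,"z": 80,"rx": 0,"ry": 0,"rz": 0,"claw": 255},{"x": 2.5,"y": -1,"z": 103,"rx": 0,"ry": 0,"rz": 0,"claw": 255},{"x": 2.5,"y": -1,"z": 113,"rx": 0,"ry": 0,"rz": 0,"claw": 255},{"x": 2.5,"y": -1,"z": 116,"rx": 0,"ry": 0,"rz": 0,"claw": 255},{"x": 2.5,"y": -1,"z": 117.5,"rx": 0,"ry": 0,"rz": 0,"claw": 255},{"x": 2.5,"y": -1,"z": 118,"rx": 0,"ry": 0,"rz": 0,"claw": 255},{"x": 2.5,"y": -1,"z": 118,"rx": 0,"ry": 0,"rz": 0,"claw": 255}])

```text
time_s: 17.1
position: [0.4786, -0.0224, 0.0309]
tcp_rot: [[-0.998, 0.07, 0.001], [0.07, 0.998, -0.0], [-0.001, -0.0, -1.0]]
force: [1.0, -0.1, -3.1]
opening: 0.137
grasp_force: 30.0
```

Emit:
apply_moves(rows=[{"x": 0,"y": 0,"z": 0.7,"rx": 0,"ry": 0,"rz": 0,"claw": 255},{"x": 0,"y": 0,"z": 1.2,"rx": 0,"ry": 0,"rz": 0,"claw": 255},{"x": 0,"y": 0,"z": 1.2,"rx": 0,"ry": 0,"rz": 0,"claw": 255}])

```text
time_s: 17.48
position: [0.4786, -0.0224, 0.0306]
tcp_rot: [[-0.998, 0.07, 0.002], [0.07, 0.998, -0.0], [-0.002, -0.0, -1.0]]
force: [-1.5, 0.7, 8.9]
opening: 0.134
grasp_force: 30.0
```

Emit:
apply_moves(rows=[{"x": 0,"y": 0,"z": 0.3,"rx": 0,"ry": 0,"rz": 0,"claw": 120},{"x": 0,"y": 0,"z": 0.3,"rx": 0,"ry": 0,"rz": 0,"claw": 100},{"x": 0,"y": 0,"z": 0.3,"rx": 0,"ry": 0,"rz": 0,"claw": 50},{"x": 0,"y": 0,"z": 0.3,"rx": 0,"ry": 0,"rz": 0,"claw": 0},{"x": 0,"y": 0,"z": -20,"rx": 0,"ry": 0,"rz": 0,"claw": 0},{"x": 0,"y": 0,"z": -60,"rx": 0,"ry": 0,"rz": 0,"claw": 0},{"x": 0,"y": 0,"z": -100,"rx": 0,"ry": 0,"rz": 0,"claw": 0},{"x": 0,"y": 0,"z": -120,"rx": 0,"ry": 0,"rz": 0,"claw": 0}])

```text
time_s: 18.48
position: [0.479, -0.0225, 0.151]
tcp_rot: [[-0.998, 0.07, 0.003], [0.07, 0.998, -0.001], [-0.003, -0.001, -1.0]]
force: [0.4, -0.6, 0.3]
opening: 0.948
grasp_force: 0.0
```

```bash
python3 go.py 661.5,-41.5,110,-5
```

```text
t 18.48 [479.  -22.5 151. ] psi 86.0 open 0.948 [ -16.   25.  107.    0.   48. -102.]
[661.5, -41.5, 110.0, -5.0] (array([-183.3,   -6.2,   41.6]), np.float64(15.17))
```

Emit:
apply_moves(rows=[{"x": -15,"y": -0.5,"z": 0,"rx": 0,"ry": 0,"rz": 1.2,"claw": 0},{"x": -35,"y": -1,"z": 0,"rx": 0,"ry": 0,"rz": 2.9,"claw": 0},{"x": -55,"y": -2,"z": 0,"rx": 0,"ry": 0,"rz": 4.6,"claw": 0},{"x": -75,"y": -2.5,"z": 0,"rx": 0,"ry": 0,"rz": 6.3,"claw": 0},{"x": -95,"y": -3,"z": 0,"rx": 0,"ry": 0,"rz": 8.0,"claw": 0},{"x": -115,"y": -4,"z": 0,"rx": 0,"ry": 0,"rz": 9.7,"claw": 0},{"x": -135,"y": -5,"z": 0,"rx": 0,"ry": 0,"rz": 11.4,"claw": 0},{"x": -158,"y": -5.5,"z": 0,"rx": 0,"ry": 0,"rz": 13.1,"claw": 0},{"x": -178,"y": -6,"z": 0,"rx": 0,"ry": 0,"rz": 14.8,"claw": 0},{"x": -183,"y": -6,"z": 0,"rx": 0,"ry": 0,"rz": 15.2,"claw": 0}])

```text
time_s: 19.73
position: [0.6614, -0.0413, 0.1486]
tcp_rot: [[0.093, 0.996, 0.0], [0.996, -0.093, -0.0], [-0.0, 0.0, -1.0]]
force: [-0.3, -0.5, -0.4]
opening: 0.997
grasp_force: 0.0
```

Emit:
apply_moves(rows=[{"x": 0,"y": 0,"z": 0,"rx": 0,"ry": 0,"rz": 0,"claw": 0},{"x": 0,"y": 0,"z": 0,"rx": 0,"ry": 0,"rz": 0,"claw": 0}])

```text
time_s: 19.98
position: [0.6596, -0.0409, 0.1488]
tcp_rot: [[0.09, 0.996, -0.001], [0.996, -0.09, 0.0], [0.0, -0.001, -1.0]]
force: [-0.1, 0.1, 0.3]
opening: 0.999
grasp_force: 0.0
```

```bash
python3 - <<'E'
from h import *
im,d,p,s=cap('wrist'); W=cloud(d,p)
box(W,.62,.71,-.09,.0,.036,.046,'pot cap')
box(W,.62,.71,-.18,-.085,.055,.067,'tall cap')
im,d,p,s=cap('top'); W=cloud(d,p)
box(W,.37,.6,-.14,.1,.018,.03,'lid')
box(W,.47,.53,-.28,-.18,.08,.118,'bottle'); 
box(W,.4,.65,.17,.4,.055,.075,'pan rim')
box(W,.46,.6,.22,.35,-.01,.02,'pan floor')
E
python3 go.py 661.5,-41.5,12,-5
```

```text
pot cap 2409 [661.9 -42.3] [43.7 43.7] 85.7 [ 0.6619 -0.0419  0.0431]
tall cap 646 [ 670.7 -132. ] [44.6 37.6] 62.91 [ 0.667  -0.1408  0.0629]
lid 0
bottle 249 [ 495.  -226.4] [43.7 47.8] 86.44 [ 0.4927 -0.2225  0.1068]
pan rim 498 [536.3 340.3] [ 61.3 176.7] 81.24 [0.538  0.3528 0.0642]
pan floor 268 [534.3 343.4] [ 27.9 134. ] 81.55 [0.5461 0.3402 0.0029]
t 20.07 [659.8 -41.  149. ] psi -5.2 open 0.999 [-13.  38.  80.  -0.  62.  -8.]
[661.5, -41.5, 12.0, -5.0] (array([ -0.4,   1.8, 137. ]), np.float64(-0.03))
```

Emit:
apply_moves(rows=[{"x": -1,"y": 2,"z": 30,"rx": 0,"ry": 0,"rz": 0,"claw": 0},{"x": -1,"y": 2,"z": 75,"rx": 0,"ry": 0,"rz": 0,"claw": 0},{"x": -1,"y": 2,"z": 110,"rx": 0,"ry": 0,"rz": 0,"claw": 0},{"x": -1,"y": 2,"z": 124,"rx": 0,"ry": 0,"rz": 0,"claw": 0},{"x": -1,"y": 2,"z": 127,"rx": 0,"ry": 0,"rz": 0,"claw": 0},{"x": -1,"y": 2,"z": 127,"rx": 0,"ry": 0,"rz": 0,"claw": 200},{"x": -1,"y": 2,"z": 127,"rx": 0,"ry": 0,"rz": 0,"claw": 200},{"x": -1,"y": 2,"z": 127,"rx": 0,"ry": 0,"rz": 0,"claw": 200},{"x": -1,"y": 2,"z": 127,"rx": 0,"ry": 0,"rz": 0,"claw": 200},{"x": -1,"y": 2,"z": 127,"rx": 0,"ry": 0,"rz": 0,"claw": 200}])

```text
time_s: 21.32
position: [0.6625, -0.0423, 0.0224]
tcp_rot: [[0.091, 0.996, 0.001], [0.996, -0.091, -0.0], [-0.0, 0.001, -1.0]]
force: [1.3, 0.4, 0.1]
opening: 0.518
grasp_force: 0.5
```

Emit:
apply_moves(rows=[{"x": 0,"y": 0,"z": 0,"rx": 0,"ry": 0,"rz": 0,"claw": 200},{"x": 0,"y": 0,"z": 0,"rx": 0,"ry": 0,"rz": 0,"claw": 200},{"x": 0,"y": 0,"z": 0,"rx": 0,"ry": 0,"rz": 0,"claw": 200}])

```text
time_s: 21.7
position: [0.6625, -0.0423, 0.0224]
tcp_rot: [[0.091, 0.996, 0.001], [0.996, -0.091, -0.0], [-0.0, 0.001, -1.0]]
force: [-0.5, -0.7, 2.7]
opening: 0.499
grasp_force: 30.0
```

```bash
python3 go.py 661.5,-41.5,150,-5 527.2,288,150,-9
```

```text
t 21.7 [662.5 -42.3  22.4] psi -5.2 open 0.499 [-13.  47.  83.   0.  49.  -8.]
[661.5, -41.5, 150.0, -5.0] (array([   0.7,   -1. , -127.6]), np.float64(-0.04))
[527.2, 288.0, 150.0, -9.0] (array([ 316.6, -164.7, -127.7]), np.float64(0.63))
```

Emit:
apply_moves(rows=[{"x": 0,"y": 0,"z": -10,"rx": 0,"ry": 0,"rz": 0,"claw": 200},{"x": 0,"y": 0,"z": -40,"rx": 0,"ry": 0,"rz": 0,"claw": 200},{"x": 5,"y": -3,"z": -85,"rx": 0,"ry": 0,"rz": 0,"claw": 200},{"x": 30,"y": -16,"z": -120,"rx": 0,"ry": 0,"rz": 0.1,"claw": 200},{"x": 72,"y": -37,"z": -128,"rx": 0,"ry": 0,"rz": 0.2,"claw": 200},{"x": 117,"y": -61,"z": -128,"rx": 0,"ry": 0,"rz": 0.3,"claw": 200},{"x": 162,"y": -84,"z": -128,"rx": 0,"ry": 0,"rz": 0.4,"claw": 200},{"x": 207,"y": -108,"z": -128,"rx": 0,"ry": 0,"rz": 0.5,"claw": 200},{"x": 250,"y": -130,"z": -128,"rx": 0,"ry": 0,"rz": 0.6,"claw": 200},{"x": 285,"y": -148,"z": -128,"rx": 0,"ry": 0,"rz": 0.6,"claw": 200}])

```text
time_s: 22.95
position: [0.5394, 0.2567, 0.1504]
tcp_rot: [[0.152, 0.988, -0.001], [0.988, -0.152, -0.0], [-0.0, -0.001, -1.0]]
force: [-0.2, 0.5, -0.5]
opening: 0.506
grasp_force: 30.0
```

Emit:
apply_moves(rows=[{"x": 18,"y": -9,"z": 0,"rx": 0,"ry": 0,"rz": 0,"claw": 200},{"x": 30,"y": -15,"z": 0,"rx": 0,"ry": 0,"rz": 0,"claw": 200},{"x": 32,"y": -17,"z": 0,"rx": 0,"ry": 0,"rz": 0,"claw": 200},{"x": 32,"y": -17,"z": 0,"rx": 0,"ry": 0,"rz": 0,"claw": 200}])

```text
time_s: 23.45
position: [0.5293, 0.2884, 0.1501]
tcp_rot: [[0.154, 0.988, -0.0], [0.988, -0.154, -0.0], [-0.0, 0.0, -1.0]]
force: [-0.0, 0.0, 0.2]
opening: 0.497
grasp_force: 30.0
```

```bash
python3 - <<'E'
from h import *
im,d,p,s=cap('wrist'); W=cloud(d,p); print(s['force'],s['opening'],s['grasp_force'])
box(W,.4,.65,.17,.4,.055,.072,'pan rim')
T=(W-s['position'])@np.array(s['tcp_rot'])*1000
m=(abs(T[...,1])>50)&(T[...,2]<-20);print('body z max',np.nanpercentile(T[m][:,2],[90,99,100]))
cv2.imwrite('pics/w4.png',im[:,:,::-1])
im,d,p,s=cap('top'); W=cloud(d,p)
box(W,.37,.6,-.14,.1,.022,.032,'lid on board'); box(W,.42,.55,-.06,.02,.045,.065,'handle');
E
python3 go.py 527.2,288,25,-9
```

```text
[-0.04715348  0.03116018  0.24741592] 0.49721233320205865 29.999833703041077
pan rim 12164 [528.6 295.2] [147.4 177.3] 81.16 [0.5336 0.3291 0.0656]
body z max [-78.10241049 -74.40271425 -72.32905576]
lid on board 2763 [476.6 -20.4] [161.8 181.5] 86.02 [ 0.4777 -0.02    0.0251]
handle 124 [478.7 -19.6] [11.9 76. ] 87.77 [ 0.4765 -0.02    0.0562]
t 23.55 [529.4 288.2 150.1] psi -8.9 open 0.501 [18. 33. 89. -0. 57. 27.]
[527.2, 288.0, 25.0, -9.0] (array([ -0.5,  -2.2, 125.1]), np.float64(0.02))
```

View pics/w4.png

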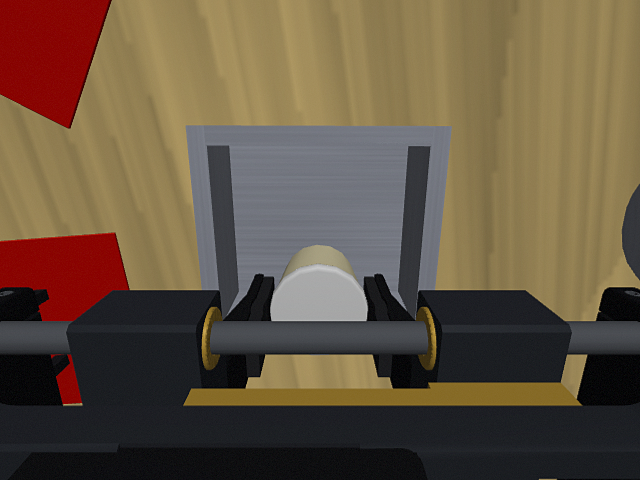

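The pan is empty and open, and the pot hangs centred at (320,285) between its side walls at (222,230) and (415,230). The rim centre is at (0.5275,0.288). I'm lowering the pot.

Emit:
apply_moves(rows=[{"x": 0,"y": -2,"z": 30,"rx": 0,"ry": 0,"rz": 0,"claw": 200},{"x": 0,"y": -2,"z": 65,"rx": 0,"ry": 0,"rz": 0,"claw": 200},{"x": 0,"y": -2,"z": 98,"rx": 0,"ry": 0,"rz": 0,"claw": 200},{"x": 0,"y": -2,"z": 115,"rx": 0,"ry": 0,"rz": 0,"claw": 200},{"x": 0,"y": -2,"z": 122,"rx": 0,"ry": 0,"rz": 0,"claw": 200},{"x": 0,"y": -2,"z": 124.5,"rx": 0,"ry": 0,"rz": 0,"claw": 200},{"x": 0,"y": -2,"z": 125,"rx": 0,"ry": 0,"rz": 0,"claw": 200},{"x": 0,"y": -2,"z": 125,"rx": 0,"ry": 0,"rz": 0,"claw": 200}])

```text
time_s: 24.55
position: [0.5275, 0.2898, 0.0261]
tcp_rot: [[0.153, 0.988, 0.002], [0.988, -0.153, 0.001], [0.001, 0.002, -1.0]]
force: [0.7, 0.1, -0.1]
opening: 0.498
grasp_force: 30.0
```

Emit:
apply_moves(rows=[{"x": 0,"y": 0,"z": 0.6,"rx": 0,"ry": 0,"rz": 0,"claw": 200},{"x": 0,"y": 0,"z": 1,"rx": 0,"ry": 0,"rz": 0,"claw": 200},{"x": 0,"y": 0,"z": 1,"rx": 0,"ry": 0,"rz": 0,"claw": 200}])

```text
time_s: 24.92
position: [0.5274, 0.2898, 0.0253]
tcp_rot: [[0.153, 0.988, 0.001], [0.988, -0.153, 0.0], [0.001, 0.001, -1.0]]
force: [-2.6, 0.0, 6.7]
opening: 0.504
grasp_force: 30.0
```

Contact, so I'll release and rise. The open fingers span 117 mm, which fits inside the pan's 150 mm.

Emit:
apply_moves(rows=[{"x": 0,"y": 0,"z": 0,"rx": 0,"ry": 0,"rz": 0,"claw": 80},{"x": 0,"y": 0,"z": 0,"rx": 0,"ry": 0,"rz": 0,"claw": 60},{"x": 0,"y": 0,"z": 0,"rx": 0,"ry": 0,"rz": 0,"claw": 60},{"x": 0,"y": 0,"z": 0,"rx": 0,"ry": 0,"rz": 0,"claw": 60},{"x": 0,"y": 0,"z": -20,"rx": 0,"ry": 0,"rz": 0,"claw": 60},{"x": 0,"y": 0,"z": -60,"rx": 0,"ry": 0,"rz": 0,"claw": 60},{"x": 0,"y": 0,"z": -100,"rx": 0,"ry": 0,"rz": 0,"claw": 60},{"x": 0,"y": 0,"z": -125,"rx": 0,"ry": 0,"rz": 0,"claw": 60}])

```text
time_s: 25.92
position: [0.5276, 0.2898, 0.1511]
tcp_rot: [[0.153, 0.988, 0.002], [0.988, -0.153, 0.001], [0.001, 0.002, -1.0]]
force: [0.1, -0.0, -0.2]
opening: 0.762
grasp_force: 0.0
```

```bash
python3 - <<'E'
from h import *
im,d,p,s=cap('wrist'); W=cloud(d,p); 
box(W,.46,.6,.22,.36,.04,.05,'pot in pan')
E
python3 go.py 478.4,-22,130,86
```

```text
pot in pan 3077 [530. 290.] [139.9 140. ] 0.0 [0.5221 0.2813 0.0459]
t 25.98 [529.2 290.5 154. ] psi -8.8 open 0.761 [18. 33. 89.  0. 57. 27.]
[478.4, -22.0, 130.0, 86.0] (array([-316.7,   -2.6,   22.9]), np.float64(-15.8))
```

Emit:
apply_moves(rows=[{"x": -20,"y": 0,"z": 0,"rx": 0,"ry": 0,"rz": -1.2,"claw": 60},{"x": -52,"y": 0,"z": 0,"rx": 0,"ry": 0,"rz": -2.8,"claw": 60},{"x": -86,"y": -1,"z": 0,"rx": 0,"ry": 0,"rz": -4.5,"claw": 60},{"x": -120,"y": -1,"z": 0,"rx": 0,"ry": 0,"rz": -6.2,"claw": 60},{"x": -155,"y": -1,"z": 0,"rx": 0,"ry": 0,"rz": -7.9,"claw": 60},{"x": -190,"y": -2,"z": 0,"rx": 0,"ry": 0,"rz": -9.6,"claw": 60},{"x": -225,"y": -2,"z": 5,"rx": 0,"ry": 0,"rz": -11.3,"claw": 60},{"x": -260,"y": -2,"z": 10,"rx": 0,"ry": 0,"rz": -13,"claw": 60},{"x": -293,"y": -2,"z": 18,"rx": 0,"ry": 0,"rz": -14.7,"claw": 60},{"x": -315,"y": -2,"z": 23,"rx": 0,"ry": 0,"rz": -15.8,"claw": 60}])

```text
time_s: 27.22
position: [0.4761, -0.0227, 0.1254]
tcp_rot: [[-0.998, 0.067, -0.001], [0.067, 0.998, 0.0], [0.001, 0.0, -1.0]]
force: [-0.2, 0.3, -0.2]
opening: 0.764
grasp_force: 0.0
```

Emit:
apply_moves(rows=[{"x": 0,"y": 0,"z": 0,"rx": 0,"ry": 0,"rz": 0,"claw": 60},{"x": 0,"y": 0,"z": 0,"rx": 0,"ry": 0,"rz": 0,"claw": 60},{"x": 0,"y": 0,"z": 0,"rx": 0,"ry": 0,"rz": 0,"claw": 60}])

```text
time_s: 27.6
position: [0.4768, -0.0206, 0.1262]
tcp_rot: [[-0.998, 0.07, 0.0], [0.07, 0.998, 0.0], [-0.0, 0.0, -1.0]]
force: [1.0, -0.6, -0.2]
opening: 0.769
grasp_force: 0.0
```

```bash
python3 - <<'E'
from h import *
im,d,p,s=cap('wrist'); W=cloud(d,p)
box(W,.37,.6,-.14,.1,.021,.032,'lid'); box(W,.42,.55,-.06,.02,.05,.065,'handle')
im,d,p,s=cap('top'); W=cloud(d,p)
box(W,.4,.65,.17,.41,.058,.072,'pan rim'); 
box(W,.45,.61,.21,.37,.04,.049,'pot'); box(W,.495,.56,.257,.32,.042,.049,'pot')
box(W,.47,.53,-.28,-.18,.08,.118,'bottle');
E
python3 go.py 478.6,-22.4,31,86
```

```text
lid 38016 [470.4 -21.9] [162.4 158. ] 86.03 [ 0.4579 -0.0208  0.0261]
handle 1868 [478.4 -22.5] [12.  79.3] 85.78 [ 0.4764 -0.0223  0.0576]
pan rim 834 [527.7 289.9] [163.2 177. ] 80.56 [0.5526 0.3    0.0646]
pot 242 [531.1 294.1] [128.4 146.7] 81.28 [0.5355 0.2991 0.0446]
pot 157 [525.3 288.9] [41.4 41.4] 80.83 [0.5254 0.2903 0.0451]
bottle 269 [ 494.3 -223. ] [48.1 45.9] 24.85 [ 0.4928 -0.221   0.1054]
t 27.7 [476.8 -20.7 126.3] psi 86.0 open 0.764 [ -16.   28.  108.    0.   44. -102.]
[478.6, -22.4, 31.0, 86.0] (array([-1.9, -1.6, 95.3]), np.float64(0.01))
```

Emit:
apply_moves(rows=[{"x": -2,"y": -1.7,"z": 25,"rx": 0,"ry": 0,"rz": 0,"claw": 60},{"x": -2,"y": -1.7,"z": 60,"rx": 0,"ry": 0,"rz": 0,"claw": 60},{"x": -2,"y": -1.7,"z": 86,"rx": 0,"ry": 0,"rz": 0,"claw": 60},{"x": -2,"y": -1.7,"z": 95,"rx": 0,"ry": 0,"rz": 0,"claw": 60},{"x": -2,"y": -1.7,"z": 95,"rx": 0,"ry": 0,"rz": 0,"claw": 255},{"x": -2,"y": -1.7,"z": 95,"rx": 0,"ry": 0,"rz": 0,"claw": 255},{"x": -2,"y": -1.7,"z": 95,"rx": 0,"ry": 0,"rz": 0,"claw": 255},{"x": -2,"y": -1.7,"z": 95,"rx": 0,"ry": 0,"rz": 0,"claw": 255},{"x": -2,"y": -1.7,"z": 95,"rx": 0,"ry": 0,"rz": 0,"claw": 255},{"x": -2,"y": -1.7,"z": 95,"rx": 0,"ry": 0,"rz": 0,"claw": 255}])

```text
time_s: 28.95
position: [0.4786, -0.0233, 0.0313]
tcp_rot: [[-0.998, 0.07, 0.0], [0.07, 0.998, -0.0], [-0.0, -0.0, -1.0]]
force: [0.2, 0.0, -0.4]
opening: 0.162
grasp_force: 0.0
```

Emit:
apply_moves(rows=[{"x": 0,"y": 0,"z": 0,"rx": 0,"ry": 0,"rz": 0,"claw": 255},{"x": 0,"y": 0,"z": 0,"rx": 0,"ry": 0,"rz": 0,"claw": 255},{"x": 0,"y": 0,"z": 0,"rx": 0,"ry": 0,"rz": 0,"claw": 255}])

```text
time_s: 29.32
position: [0.4786, -0.0232, 0.0312]
tcp_rot: [[-0.998, 0.07, 0.0], [0.07, 0.998, 0.0], [-0.0, 0.0, -1.0]]
force: [0.2, 0.2, 2.5]
opening: 0.133
grasp_force: 30.0
```

```bash
python3 go.py 527.2,288,150,81
```

```text
t 29.32 [478.6 -23.2  31.2] psi 86.0 open 0.133 [ -16.   38.  111.    0.   30. -102.]
[527.2, 288.0, 150.0, 81.0] (array([ -26.7,  313.8, -118.7]), np.float64(0.83))
```

Emit:
apply_moves(rows=[{"x": 0,"y": 0,"z": -10,"rx": 0,"ry": 0,"rz": 0,"claw": 255},{"x": 0,"y": 0,"z": -40,"rx": 0,"ry": 0,"rz": 0,"claw": 255},{"x": -1,"y": 12,"z": -80,"rx": 0,"ry": 0,"rz": 0,"claw": 255},{"x": -4,"y": 45,"z": -110,"rx": 0,"ry": 0,"rz": 0.1,"claw": 255},{"x": -7,"y": 85,"z": -118,"rx": 0,"ry": 0,"rz": 0.2,"claw": 255},{"x": -11,"y": 125,"z": -118,"rx": 0,"ry": 0,"rz": 0.3,"claw": 255},{"x": -14,"y": 165,"z": -118,"rx": 0,"ry": 0,"rz": 0.4,"claw": 255},{"x": -18,"y": 205,"z": -118,"rx": 0,"ry": 0,"rz": 0.6,"claw": 255},{"x": -21,"y": 245,"z": -118,"rx": 0,"ry": 0,"rz": 0.7,"claw": 255},{"x": -24,"y": 280,"z": -118,"rx": 0,"ry": 0,"rz": 0.8,"claw": 255}])

```text
time_s: 30.58
position: [0.5213, 0.2555, 0.1489]
tcp_rot: [[-0.988, 0.153, -0.001], [0.153, 0.988, -0.001], [0.001, -0.001, -1.0]]
force: [0.5, -0.1, -3.3]
opening: 0.134
grasp_force: 30.0
```

Emit:
apply_moves(rows=[{"x": -1.5,"y": 18,"z": 0,"rx": 0,"ry": 0,"rz": 0,"claw": 255},{"x": -2,"y": 30,"z": 0,"rx": 0,"ry": 0,"rz": 0,"claw": 255},{"x": -2,"y": 34,"z": 0,"rx": 0,"ry": 0,"rz": 0,"claw": 255},{"x": -2,"y": 34,"z": 0,"rx": 0,"ry": 0,"rz": 0,"claw": 255},{"x": -2,"y": 34,"z": 0,"rx": 0,"ry": 0,"rz": 0,"claw": 255}])

```text
time_s: 31.2
position: [0.5291, 0.2867, 0.1491]
tcp_rot: [[-0.988, 0.154, -0.001], [0.154, 0.988, -0.001], [0.001, -0.001, -1.0]]
force: [0.3, 0.4, -3.9]
opening: 0.135
grasp_force: 30.0
```

```bash
python3 - <<'E'
from h import *
im,d,p,s=cap('wrist'); W=cloud(d,p); z=s['position'][2]-.0742+.065
print(s['force'])
box(W,.4,.65,.15,.42,z-.006,z+.012,'held lid')
E
python3 go.py 527.2,288,90,81 527.2,288,74.2,81
```

```text
[ 0.31617344  0.35022274 -3.90598345]
held lid 58089 [516.5 288.7] [162.4 148.8] 81.17 [0.4825 0.2939 0.144 ]
t 31.25 [529.2 286.8 149.1] psi 81.1 open 0.133 [ 18.  33.  89.  -0.  57. -63.]
[527.2, 288.0, 90.0, 81.0] (array([ 2.1,  0.9, 59.1]), np.float64(0.02))
[527.2, 288.0, 74.2, 81.0] (array([ 2.1,  0.9, 74.9]), np.float64(0.02))
```

Emit:
apply_moves(rows=[{"x": 2.4,"y": 0.9,"z": 20,"rx": 0,"ry": 0,"rz": 0,"claw": 255},{"x": 2.4,"y": 0.9,"z": 42,"rx": 0,"ry": 0,"rz": 0,"claw": 255},{"x": 2.4,"y": 0.9,"z": 55,"rx": 0,"ry": 0,"rz": 0,"claw": 255},{"x": 2.4,"y": 0.9,"z": 60,"rx": 0,"ry": 0,"rz": 0,"claw": 255},{"x": 2.4,"y": 0.9,"z": 60,"rx": 0,"ry": 0,"rz": 0,"claw": 255}])

```text
time_s: 31.88
position: [0.5272, 0.2889, 0.0892]
tcp_rot: [[-0.988, 0.153, 0.0], [0.153, 0.988, 0.0], [-0.0, 0.0, -1.0]]
force: [-0.5, 0.5, -3.1]
opening: 0.136
grasp_force: 30.0
```

```bash
python3 go.py 526.9,288,74.2,81
```

```text
t 31.88 [527.2 288.9  89.2] psi 81.2 open 0.136 [ 18.  38.  92.   0.  50. -63.]
[526.9, 288.0, 74.2, 81.0] (array([ 0.2, -0.9, 15. ]), np.float64(0.03))
```

Emit:
apply_moves(rows=[{"x": 0,"y": -0.7,"z": 4,"rx": 0,"ry": 0,"rz": 0,"claw": 255},{"x": 0,"y": -0.7,"z": 7,"rx": 0,"ry": 0,"rz": 0,"claw": 255},{"x": 0,"y": -0.7,"z": 10,"rx": 0,"ry": 0,"rz": 0,"claw": 255},{"x": 0,"y": -0.7,"z": 13,"rx": 0,"ry": 0,"rz": 0,"claw": 255},{"x": 0,"y": -0.7,"z": 14.5,"rx": 0,"ry": 0,"rz": 0,"claw": 255},{"x": 0,"y": -0.7,"z": 15.3,"rx": 0,"ry": 0,"rz": 0,"claw": 255},{"x": 0,"y": -0.7,"z": 15.3,"rx": 0,"ry": 0,"rz": 0,"claw": 255}])

```text
time_s: 32.75
position: [0.5268, 0.2882, 0.0743]
tcp_rot: [[-0.988, 0.153, -0.0], [0.153, 0.988, -0.0], [-0.0, -0.0, -1.0]]
force: [-1.6, -0.5, 0.8]
opening: 0.139
grasp_force: 30.0
```

At home height with the first contact showing (force rose from -3 to +0.8 N). One more small press, then release and rise.

Emit:
apply_moves(rows=[{"x": 0,"y": 0,"z": 0.6,"rx": 0,"ry": 0,"rz": 0,"claw": 255},{"x": 0,"y": 0,"z": 0.6,"rx": 0,"ry": 0,"rz": 0,"claw": 255},{"x": 0,"y": 0,"z": 0.3,"rx": 0,"ry": 0,"rz": 0,"claw": 120},{"x": 0,"y": 0,"z": 0,"rx": 0,"ry": 0,"rz": 0,"claw": 80},{"x": 0,"y": 0,"z": 0,"rx": 0,"ry": 0,"rz": 0,"claw": 60},{"x": 0,"y": 0,"z": 0,"rx": 0,"ry": 0,"rz": 0,"claw": 60},{"x": 0,"y": 0,"z": -20,"rx": 0,"ry": 0,"rz": 0,"claw": 60},{"x": 0,"y": 0,"z": -60,"rx": 0,"ry": 0,"rz": 0,"claw": 60},{"x": 0,"y": 0,"z": -110,"rx": 0,"ry": 0,"rz": 0,"claw": 60},{"x": 0,"y": 0,"z": -140,"rx": 0,"ry": 0,"rz": 0,"claw": 60}])

```text
time_s: 34.0
position: [0.5279, 0.2886, 0.2164]
tcp_rot: [[-0.988, 0.153, 0.003], [0.153, 0.988, 0.001], [-0.003, 0.002, -1.0]]
force: [1.0, 0.3, -0.4]
opening: 0.761
grasp_force: 0.0
```

Run:
```python
from h import *
im,d,p,s=cap('wrist'); W=cloud(d,p); print(s['position'],s['time_s'])
box(W,.4,.65,.15,.42,.058,.078,'lid'); box(W,.46,.6,.25,.33,.088,.115,'handle')
L=W.reshape(-1,3); L=L[(abs(L[:,0]-.527)<.085)&(abs(L[:,1]-.288)<.07)&(L[:,2]>.055)&(L[:,2]<.08)]
A=np.c_[L[:,:2]-[.527,.288],np.ones(len(L))]; print('plane',np.linalg.lstsq(A,L[:,2],rcond=None)[0].round(4))
im,d,p,s=cap('scene'); cv2.imwrite('pics/end.png',im[:,:,::-1])
```

```text
[0.52786905 0.28856351 0.21640601] 34.0
lid 32227 [527.5 288. ] [162.5 175.8] 81.2 [0.5169 0.2896 0.0691]
handle 1389 [526.7 288.2] [12.  79.5] 81.52 [0.5236 0.2886 0.1004]
plane [-0.0018 -0.0007  0.0691]
```

View pics/end.png

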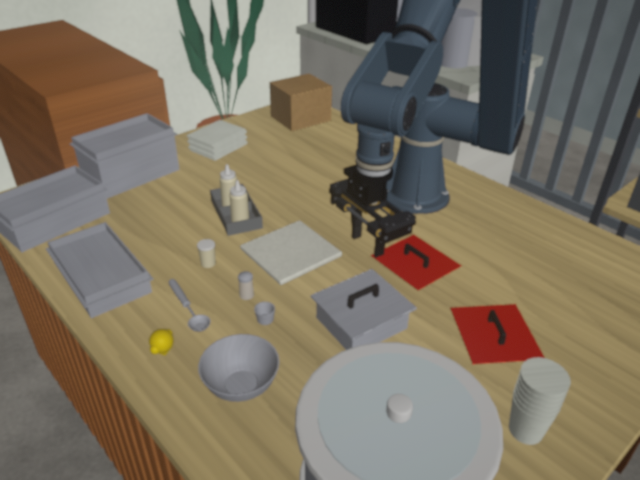

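The lid is back at (362,300), level, and at the same height and position as at the start. Both bottles stand upright in the caddy at (228,185) and (239,203), and the squat pot is gone from the row. The tall pot, shaker and cup haven't moved, and the gripper is clear.

```bash
python3 -c "
from rig import *
print(hand_in())"
```

```text
the job is handed in; nothing more can be done
None
```

I handed the job in at about 34 s: the bottle is upright in the caddy's empty bay, the squat pot is on the pan floor, and the lid is back fully down; the hand-in gave no verdict.

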